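Thread the lining-up mandrel through three loose pillow blocks

TASK

Line up the three loosely bolted bearing blocks of the test rig: lift the mandrel out of the V-blocks and slide it, tip first, from the end of the plate away from the motor through the first, second and third block until its shoulder sits right up against the first block. The blocks stand a little out of line, so feel the tip into each bore and never force it, leave the other things on the table where they are, and let go when the mandrel is home.

Things in the scene. Friction and masses are not known exactly. Their poses are not given: they have to be found in the camera images.
- base: Test rig: dark steel plate 130 x 345 x 12 mm fixed to the table, grey drive motor at its +y end. Frame: z up, +y along the bore line towards the motor, +x across it; origin on the table under the nominal centre of the first block, the one farthest from the motor. Blocks stand 0, 60 and 120 mm along +y; plate from y -35 to 310 mm; highest point of the blocks 104 mm above the table.
- entry (a point): Nominal centre of the first block's outer face, on the base: base frame x 0, y -12.5 mm, z 66 mm; axes as the base. The bore line runs from here along +y, 66 mm above the table. The mandrel comes in here: this end is free, while the motor's coupling half (from base y 160 mm) blocks the other. At the end the shoulder of the mandrel lies at this y.
- riser_a: One of three identical fixed steel risers on the plate, 112 mm across (x), 32 mm (y), 26 mm high; axes as the base, origin in its underside, 12 mm above the table. On it slides a grey cast pillow block, 100 mm across, 25 mm thick (faces at y -12.5 and +12.5 mm), round housing 54 mm wide, 20 mm bore along y at 54 mm above this origin. Risers a, b, c stand in any order in the row.
- riser_b: As riser a. On all three: the block's bolts are slack in long slots, so it stands anywhere up to 7 mm to either side (x) of its riser's middle, different for each block; no reading shows it. It slides along x, up to 9 mm from the middle, when pushed sideways with about 1.5 N, and stays there; it cannot move along y or z nor turn.
- riser_c: As riser a, with its own block.
- mandrel: Round aluminium mandrel, about 0.2 kg, lying level in two V-blocks. Frame: +y along its axis to the tip; origin on the axis at the shoulder (tipward face of the collar). Shaft 18.5 mm in diameter, y 0 to 160 mm, the last 9 mm tapering to 13 mm; collar 34 mm in diameter, y -8 to 0; knurled handle 22 mm in diameter, y -78 to -8 mm. Balances at y = 30 mm.
- mandrel_tip (a point): Centre of the mandrel's tip face, 160 mm from the shoulder along +y of the mandrel.
- mandrel_grip (a point): Point on the mandrel's axis in the middle of the knurled handle, 45 mm behind the shoulder: the place to hold it. As it lies, the axis is 40 mm above the table.
- vblocks: Matched pair of fixed steel V-blocks, each 44 mm wide, 20 mm long, 36 mm high, their middles 14 and 115 mm along +y from the origin, which is on the table under the mandrel's shoulder.
- housing: Bystander: orange printed housing, 110 x 70 x 55 mm, origin at the centre of its underside.
- spanner: Bystander: steel spanner, 170 mm long, lying flat, origin at the centre of its underside.
- caliper: Bystander: digital caliper, 200 mm long, lying flat, origin under its slider.
Mind the look-alikes: they are no part of the job. What is shaped like the mandrel but purple is not meant.

How it is judged (in metres and radians):
On the way, in this order (a step that is already met when the one before it is completed fails the run):
1. the tip has come out of the first block (y of mandrel_tip in the frame of base above 0.016 m and z of mandrel_tip in the frame of base between 0.059 and 0.073 m and x of mandrel_tip in the frame of base between -0.016 and 0.016 m), for 0.1 s.
2. the tip has come out of the second block (y of mandrel_tip in the frame of base above 0.076 m and z of mandrel_tip in the frame of base between 0.059 and 0.073 m and x of mandrel_tip in the frame of base between -0.016 and 0.016 m), for 0.1 s.
3. the tip has come out of the third block (y of mandrel_tip in the frame of base above 0.136 m and z of mandrel_tip in the frame of base between 0.059 and 0.073 m and x of mandrel_tip in the frame of base between -0.016 and 0.016 m), for 0.1 s.
At the end, for the whole second after the job is handed in: The mandrel runs through the bores of all three blocks (its tip beyond the third, both ends at bore height within 4 mm and within 16 mm of the middle of the plate), its shoulder is within 2 mm of the first block's face, and it lies still, released (y of mandrel in the frame of base above -0.0145 m and x of mandrel in the frame of base between -0.016 and 0.016 m and z of mandrel in the frame of base between 0.062 and 0.07 m and y of mandrel_tip in the frame of base above 0.144 m and x of mandrel_tip in the frame of base between -0.016 and 0.016 m and z of mandrel_tip in the frame of base between 0.062 and 0.07 m and linear speed of mandrel below 0.01 m/s); the robot touches nothing.
It fails at once if the mandrel is pressed against a block or its riser with more than 30 N (contact force between mandrel and riser_a above 30 N or contact force between mandrel and riser_b above 30 N or contact force between mandrel and riser_c above 30 N).
It fails at once if a bystander (housing, spanner, caliper) is moved by more than 15 mm (distance of any of housing, spanner, caliper from where it was at the start of the episode above 0.015 m).
It also fails if it takes over 64 s, if anything falls off the work surface, if the arm or the gripper's body presses on something with over 40 N, if the wrist force passes 120 N, or if a joint passes its speed limit or range.

ROBOT

A 6-joint arm with a two-finger parallel gripper is mounted at the origin on the work surface. World frame = base frame: x ahead of the robot, y to its left, z up, the work surface at z = 0. Lengths are in mm, angles in rad, forces in N, time in s.
With the tool pointing down it reaches from about 325 to 1000 mm from the base axis. Payload 5.1 kg.
Tool frame: the origin (TCP) lies on the centre line of the jaws, within the pads' length; the fingertips stand 17 mm ahead of it and the grasp point (between the pads) lies 2 mm behind it (r.finger_overhang is the distance from the TCP to the fingertips, in mm); y points along the fingers, z is the direction in which the jaws open and shut, and the axes are right-handed (so a half turn about y gives the same grasp; the last joint's range is limited). The gripper opens to 85 mm and grips with 20 to 120 N. Pads are 22 mm wide; open, the fingers measure 114 mm over their backs; the gripper's body (76 mm by 85 mm) begins 54 mm behind the grasp point. The pads swing forward as they close: fully open they stand 13 mm farther back than shut.
Start: joints at [-1.259, 0.124, 1.65, -0, 1.367, -0.083], TCP at [249.973, -599.999, 248.322] pointing down, gripper open.
Joint ranges: [-2.61, 2.61], [-1.02, 2.33], [0.03, 2.71], [-1.35, 4.49], [0.32, 2.68], [-2.91, 2.91]. Speed limits (rad/s): [2.57, 2.57, 3.14, 3.14, 3.14, 3.14].

INTERFACE

Orientations are given as a unit quaternion [w, x, y, z].
In Python, from cell import monitor, viewer, hand_in, r gives the robot as it stands.
- The arm moves only by the tool apply_moves, never from a script. Its argument "plan" is one flat list of numbers, 6 for each row, row after row: the shift along the tool's x, y, z each as a share of 0.2 m, from -1 to 1, then the turn, a rotation vector about the tool's x, y, z each as a share of 120 degrees, from -1 to 1. A call has 1 to 5 rows; each row is the pose to reach, as a shift and turn from the pose commanded when the call began, along the tool's axes at that moment; what a row does not reach only later rows make up. A row lasts 1/10 s, in which the tool goes at most 50 mm and 8.59 degrees, less where a joint would pass 70% of its speed; a pose out of reach is approached as far as the arm can. A call with a number of a shift or a turn outside -1 to 1 is refused whole. A call with a gripper value outside its range is refused whole. "claw" is the closure, from 0 (fully open) to 1 (shut), set as the call begins (left out, the last holds). The fingers move at their own pace and stop on an object; "force" is the grip in N (left out, the last holds). Time passes only in rows, so rows that repeat a pose let the fingers close. It gives the time, the measured TCP pose, the force and the opening at its end, in the units of the state.
- monitor.read_state(): the state, without advancing time (a new reading comes with each control period).
- viewer.grab_frame(name): name is "scene" or "top"; returns a dict with "img" (420x560x3 uint8, red, green, blue), "depth" (420x560 float32, mm along the optical axis (not along the pixel's ray), 0 where there is no reading), "fx", "fy", "cx", "cy" (pixels), "extrinsics" (4x4, takes a point from world to camera coordinates). Camera axes: x right, y down, z forward; pixel columns grow to the right and rows downward; lengths in mm; the calibration is good to about 2 mm. A picture is of the moment at which its call begins.
- hand_in(): hands the job in, once; it reports no verdict.
Trained networks look in the newest picture that a camera, given by its name, has taken for a name from the list of things; names that differ only in an ending like _2 or _b are one class to them, and where a whole thing is asked for, a point or a joint stands for the part that bears it (a point fixed in the world has none). Each returns a list of dicts, best first, with "confidence" (0 to 1); they miss things now and then, are a little off and sometimes report something else, mostly with a low value. They report only what shows in the picture. A call takes as long as a camera call. They do not tell look-alikes from the thing itself.
- viewer.silhouettes(camera, thing): "region" (420x560 bool, what is visible of it) and "bbox" ([centre column, centre row, width, height] in pixels, round what is visible of it).
- viewer.pinpoint(camera, thing): "point" ([row, column] in pixels: a listed point, or the origin of a listed thing).
The state is a dict: "clock": time; "qpos": joint angles; "joint_vel": joint speeds; "tau": joint torques, N m; "tool_pos": TCP position; "ee_rot": TCP orientation; "wrist_force": force on the tool from outside, world axes, zero at the start; "moment": the same for the moment, N m; "finger_gap": opening from 0.0 (shut) to 1.0 (fully open).
Only numpy, scipy, OpenCV 4.12 (cv2) and the standard library are available. Lean on these libraries where they do the work, as an engineer would, in place of code of your own. Each camera call takes 0.05 s, during which the arm holds its last target.

## Working session

There is one attempt and no reset: what is moved stays moved. The work goes in short steps, Python scripts to look and compute and a tool call to move; the robot and the scene stay as the last step left them, time stands still between calls to the robot, and variables do not carry over. Pictures are saved under pics/ and viewed, and the job is handed in when it is done.

Besides the shell and the picture viewer there is one more tool, called after "Emit:" by a JSON object that holds its "name" and its "arguments", one argument or row to a line. apply_moves: Moves the arm, as the interface text tells. Its arguments: {"type":"object","properties":{"plan":{"type":"array","items":{"type":"number"}},"claw":{"type":"number"},"force":{"type":"number"}},"required":["plan"]}

```bash
ls; mkdir -p pics
python3 - <<'E'
from cell import monitor, viewer, r
import cv2, pickle
print(monitor.read_state())
for n in ("scene","top"):
    f=viewer.grab_frame(n); pickle.dump(f,open(f'{n}0.pkl','wb'))
    cv2.imwrite(f'pics/{n}0.png',f['img'][:,:,::-1]); print(n,f['fx'],f['fy'],f['cx'],f['cy'],f['extrinsics'])
    for t in ("base","entry","riser_a","mandrel","mandrel_tip","mandrel_grip","vblocks","housing","spanner","caliper"):
        print(t,[(p['point'],round(p['confidence'],2)) for p in viewer.pinpoint(n,t)])
E
```

```text
pics
{'clock': 0.0, 'qpos': array([-1.25860552e+00,  1.24508021e-01,  1.65166613e+00,  1.05887250e-05,
        1.36749718e+00, -8.25681208e-02]), 'joint_vel': array([-0.00032215,  0.00283946,  0.00030623,  0.00138841, -0.00116154,
        0.00019131]), 'tau': array([ 3.50072642e-04, -4.23608100e+01, -3.65452695e+01, -1.74454226e-05,
        6.85823688e-03,  6.40258790e-06]), 'tool_pos': array([ 249.7994042 , -599.46471888,  247.05574353]), 'ee_rot': array([ 0.13858252, -0.13874362,  0.69410776, -0.69264674]), 'wrist_force': array([-0.06911563, -1.14232899,  0.42042445]), 'moment': array([-0.02488766,  0.0077821 , -0.04599795]), 'finger_gap': 1.0015651867631747}
scene 397.1987474142096 397.1987474142096 282.7305008478611 206.41798910647378 [[-8.85123786e-01  4.65353195e-01  1.51257172e-03  5.19107078e+02]
 [ 3.16285774e-01  6.03968357e-01 -7.31563758e-01 -4.93626405e+01]
 [-3.41349077e-01 -6.47046078e-01 -6.81771355e-01  1.13338138e+03]
 [ 0.00000000e+00  0.00000000e+00  0.00000000e+00  1.00000000e+00]]
base [([303.6, 302.3], 0.86), ([175.9, 286.6], 0.7)]
entry []
riser_a [([318.0, 32
[... 424 characters left out ...]
6 [[ 2.81637827e-02 -9.99426343e-01  1.88092171e-02 -1.50759829e+02]
 [-9.87631005e-01 -3.07250844e-02 -1.53756195e-01  5.23450970e+02]
 [ 1.54245907e-01 -1.42462099e-02 -9.87929778e-01  1.01040768e+03]
 [ 0.00000000e+00  0.00000000e+00  0.00000000e+00  1.00000000e+00]]
base [([189.0, 190.4], 0.66)]
entry []
riser_a [([191.3, 163.8], 0.97), ([192.7, 142.0], 0.9), ([187.2, 185.0], 0.63)]
mandrel [([337.4, 367.9], 0.95), ([245.2, 326.9], 0.85)]
mandrel_tip [([249.1, 268.6], 0.7), ([275.6, 375.6], 0.63)]
mandrel_grip [([245.1, 345.9], 0.67), ([354.1, 367.8], 0.65)]
vblocks [([246.5, 327.1], 0.54)]
housing [([170.5, 350.5], 0.88)]
spanner [([111.0, 225.0], 0.57)]
caliper [([197.2, 417.7], 0.61)]
```

View pics/scene0.png

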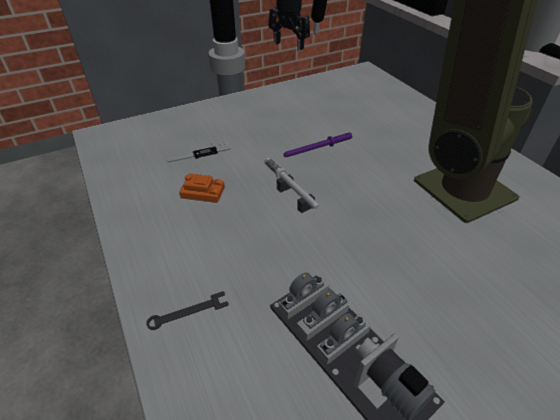

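View pics/top0.png

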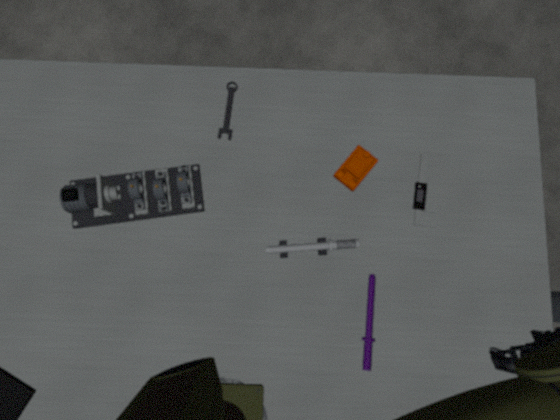

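The mandrel meant is the grey one on two V-blocks, scene (291,183) and top (315,246). The purple one, scene (319,145) and top (369,322), is the look-alike: it has the wrong colour and no V-blocks. I'll confirm this in enlarged crops.

Run:
```python
import cv2,pickle,numpy as np
t=pickle.load(open('top0.pkl','rb'));s=pickle.load(open('scene0.pkl','rb'))
def crop(f,c0,r0,c1,r1,k): return cv2.resize(f['img'][r0:r1,c0:c1,::-1],None,fx=k,fy=k,interpolation=cv2.INTER_CUBIC)
a=crop(t,255,225,375,270,6); b=crop(t,55,155,215,235,5)
cv2.imwrite('pics/c1.png',np.vstack([a[:,:720],np.zeros((10,720,3),np.uint8)]));cv2.imwrite('pics/c2.png',b)
cv2.imwrite('pics/c3.png',np.hstack([crop(s,255,130,355,215,4),crop(s,265,255,365,340,4)]))
```

```text
(no output)
```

View pics/c1.png

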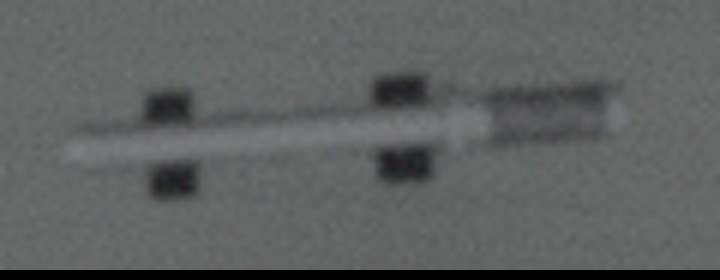

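View pics/c2.png

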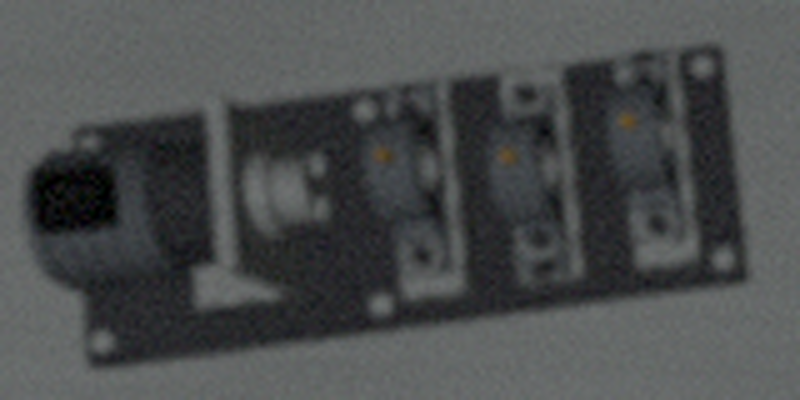

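View pics/c3.png

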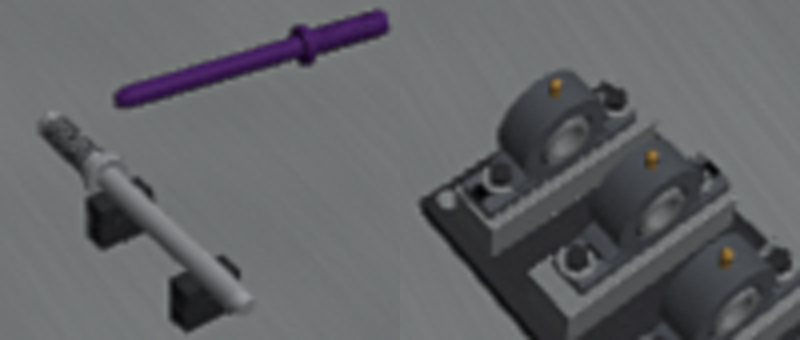

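Confirmed. Next I'll fit the poses of the rig and mandrel, and use the orange nipples to find where each block stands.

```bash
cat > h.py <<'E'
import numpy as np,cv2,pickle
from scipy.optimize import least_squares
def proj(f,P):
    P=np.atleast_2d(P).astype(float); E=f['extrinsics']; c=P@E[:3,:3].T+E[:3,3]
    return np.c_[f['fx']*c[:,0]/c[:,2]+f['cx'], f['fy']*c[:,1]/c[:,2]+f['cy']]
def rayz(f,uv,z):
    uv=np.atleast_2d(uv); E=f['extrinsics']; R=E[:3,:3]; o=-R.T@E[:3,3]
    d=np.c_[(uv[:,0]-f['cx'])/f['fx'],(uv[:,1]-f['cy'])/f['fy'],np.ones(len(uv))]@R
    return o+d*((z-o[2])/d[:,2])[:,None]
def tri(fs,uvs):
    g=lambda p: np.concatenate([proj(f,p)[0]-uv for f,uv in zip(fs,uvs)])
    s=least_squares(g,[500,0,50.]); return s.x,np.abs(s.fun).max()
E
python3 - <<'E'
from h import *
from cell import monitor
t=pickle.load(open('top0.pkl','rb'));s=pickle.load(open('scene0.pkl','rb'))
out={}
for n,f in(('top',t),('scene',s)):
    im=f['img'].astype(float); m=(im[...,0]-im[...,2])
    rr=(slice(160,215),slice(110,200)) if n=='top' else (slice(265,335),slice(290,365))
    w=np.zeros(m.shape);w[rr]=m[rr]; b=(w>18).astype(np.uint8)
    k,l,st,ce=cv2.connectedComponentsWithStats(cv2.dilate(b,np.ones((2,2),np.uint8)))
    res=[]
    for i in range(1,k):
        ww=np.where(cv2.dilate((l==i).astype(np.uint8),np.ones((3,3),np.uint8))>0,np.clip(w,0,None),0); Y,X=np.mgrid[:420,:560]
        res.append(((X*ww).sum()/ww.sum(),(Y*ww).sum()/ww.sum(),ww.sum()))
    res=[q for q in res if q[2]>40]; print(n,np.round(res,2)); out[n]=sorted(res,key=lambda q:-q[0] if n=='top' else q[0])
for a,b in zip(out['top'],out['scene']):
    print(tri([t,s],[a[:2],b[:2]]), rayz(t,a[:2],104),rayz(s,b[:2],104))
def cc(x,y,k,c0,r0): return ((x+.5)/k-.5+c0,(y+.5)/k-.5+r0)
for p in [(720,47),(745,280),(92,366)]: print('corner',rayz(t,cc(*p,5,55,155),12))
E
```

```text
top [[180.13 178.8  386.  ]
 [131.18 185.6  346.  ]
 [156.14 185.71 366.  ]]
scene [[303.5  276.38 723.  ]
 [327.5  294.23 761.  ]
 [346.26 318.85 828.  ]]
(array([600.27116844, 116.57668632,  98.93739893]), np.float64(0.5592735659437835)) [[597.65337139 116.3199853  104.        ]] [[603.22690817 119.1190038  104.        ]]
(array([580.87068805, 173.85769834,  98.82869283]), np.float64(0.47011415244486443)) [[578.55130177 173.16904352 104.        ]] [[583.87234017 176.16551104 104.        ]]
(array([579.27820205, 234.24566616,  98.95506515]), np.float64(0.5151942986549329)) [[576.86706222 233.41623966 104.        ]] [[582.26529887 236.02034064 104.        ]]
corner [[661.85534066  91.89990915  12.        ]]
corner [[535.55096691  71.22583415  12.        ]]
corner [[479.55686878 407.76653001  12.        ]]
```

```bash
cat > fit.py <<'E'
from h import *
from scipy.ndimage import map_coordinates,gaussian_filter
t=pickle.load(open('top0.pkl','rb'));s=pickle.load(open('scene0.pkl','rb'))
def W(p,P):
    c,sn=np.cos(p[2]),np.sin(p[2]); P=np.asarray(P,float)
    return np.c_[p[0]+c*P[:,0]-sn*P[:,1],p[1]+sn*P[:,0]+c*P[:,1],P[:,2]]
L=lambda a,b,n=40:np.linspace(a,b,n)
# edges: (cam, points, outward dir in base)
edges=[(t,'t-x',L((-65,-25,0),(-65,300,0)),(-1,0)),(t,'t-y',L((-58,-35,0),(58,-35,0)),(0,-1)),
       (t,'t+x',L((65,-30,12),(65,5,12),15),(1,0)),
       (s,'s-y',L((-20,-35,12),(60,-35,12)),(0,-1)),(s,'s+x',L((65,-30,0),(65,250,0)),(1,0))]
def locate(p,half=4):
    obs=[]
    for f,n,P,o in edges:
        g=gaussian_filter(cv2.cvtColor(f['img'],cv2.COLOR_RGB2GRAY).astype(float),0.7)
        a=proj(f,W(p,P)); b=proj(f,W(p,P+np.r_[o,0]*5)); d=(b-a); 
        tang=a[-1]-a[0]; nn=np.array([-tang[1],tang[0]]); nn/=np.linalg.norm(nn)
        if (d.mean(0)@nn)<0: nn=-nn
        k=np.arange(-half,half+.01,.25); S=a[:,None]+k[None,:,None]*nn
        v=map_coordinates(g,[S[...,1],S[...,0]],order=1); gr=np.gradient(v,axis=1)
        j=gr.argmax(1); ok=(gr.max(1)>3)
        obs.append((f,n,P,nn,a+k[j][:,None]*nn,ok))
    return obs
def run(p):
    for h in (8,5,4,3,3):
        ob=locate(p,h)
        F=lambda q:np.concatenate([((proj(f,W(q,P))-u)@nn)[ok]*np.sqrt(30/ max(ok.sum(),1)) for f,n,P,nn,u,ok in ob])
        p=least_squares(F,p,loss='soft_l1',f_scale=.4,x_scale=[1,1,.01]).x
    for f,n,P,nn,u,ok in ob: print(n,ok.sum(),'median resid px',np.round(np.median(((proj(f,W(p,P))-u)@nn)[ok]),2))
    return p
if __name__=='__main__':
    p=run(np.array([593,116,.163])); print(p)
    for q in ([600.27,116.58],[580.87,173.86],[579.28,234.25]):
        d=np.array(q)-p[:2];c,sn=np.cos(p[2]),np.sin(p[2]); print('block base xy',c*d[0]+sn*d[1],-sn*d[0]+c*d[1])
    for f,n in((t,'t'),(s,'s')):
        im=f['img'][:,:,::-1].copy(); im=cv2.resize(im,None,fx=4,fy=4)
        for z in(0,12):
            q=proj(f,W(p,[(-65,-35,z),(65,-35,z),(65,310,z),(-65,310,z)])); cv2.polylines(im,[np.round((q+.5)*4).astype(int)],True,(0,255,0) if z else (0,0,255),1)
        x,y=((200,600) if n=='t' else (1040,1060)); cv2.imwrite(f'pics/fit_{n}.png',im[y:y+600,x:x+780])
E
python3 fit.py
```

```text
t-x 40 median resid px 0.0
t-y 40 median resid px 0.5
t+x 12 median resid px 0.12
s-y 26 median resid px -0.5
s+x 39 median resid px -0.0
[5.94965053e+02 1.15668871e+02 1.65079876e-01]
block base xy 5.382554403107268 0.026974558025041007
block base xy -4.340820438773253 59.716290031435236
block base xy 4.0147516963234295 119.54658849546762
```

Run:
```python
from h import *
from cell import viewer
t=pickle.load(open('top0.pkl','rb'));s=pickle.load(open('scene0.pkl','rb'))
L={}
for n,f in(('top',t),('scene',s)):
    for r in viewer.silhouettes(n,'mandrel'):
        m=r['region']; ys,xs=np.nonzero(m); print(n,round(r['confidence'],2),np.round(r['bbox'],1),len(xs),'rgb',f['img'][m].mean(0).round())
        c=f['img'][m].mean(0)
        if c[2]-c[1]>20: continue
        im=cv2.resize(f['img'][:,:,::-1],None,fx=6,fy=6,interpolation=cv2.INTER_NEAREST)
        M=cv2.resize(m.astype(np.uint8),None,fx=6,fy=6,interpolation=cv2.INTER_NEAREST)
        cs,_=cv2.findContours(M,cv2.RETR_EXTERNAL,cv2.CHAIN_APPROX_NONE); cv2.drawContours(im,cs,-1,(0,255,0),1)
        x0,y0=xs.min()*6-20,ys.min()*6-20; cv2.imwrite(f'pics/sil_{n}.png',im[y0:y0+500,x0:x0+700])
        pickle.dump(m,open(f'm_{n}.pkl','wb'))
        l=cv2.fitLine(np.c_[xs,ys].astype(np.float32),cv2.DIST_HUBER,0,.01,.01).ravel(); L[n]=l; print(l)
def plane(f,l):
    E=f['extrinsics'];K=np.array([[f['fx'],0,f['cx']],[0,f['fy'],f['cy']],[0,0,1]])
    a=np.r_[l[2:],1];b=np.r_[l[2:]+100*l[:2],1]; return np.cross(a,b)@K@E[:3]
A=np.array([plane(t,L['top']),plane(s,L['scene'])]); A/=np.linalg.norm(A[:,:3],axis=1)[:,None]
d=np.cross(A[0,:3],A[1,:3]);d/=np.linalg.norm(d); d*=np.sign(d[1])
p=np.linalg.lstsq(np.vstack([A[:,:3],d]),np.r_[-A[:,3],d@[510,-100,40]],rcond=None)[0]; print('axis',p,d,'yaw',np.arctan2(-d[0],d[1]))
for n,f in(('top',t),('scene',s)):
    m=pickle.load(open(f'm_{n}.pkl','rb')); ys,xs=np.nonzero(m); l=L[n]; q=(np.c_[xs,ys]-l[2:])@l[:2]
    for e in(q.min()-.5,q.max()+.5):
        uv=l[2:]+e*l[:2]
        # closest pt on axis
        g=least_squares(lambda k:proj(f,p+k[0]*d)[0]-uv,[0.]).x[0]; print(n,'end',(p+g*d).round(1))
```

```text
top 0.58 [369.1 322.    8.9  90.3] 834 rgb [64. 38. 82.]
top 0.56 [313.6 247.6  94.6  13.5] 742 rgb [ 98. 100. 102.]
[ 9.9714434e-01 -7.5519323e-02  3.1326581e+02  2.4631940e+02]
scene 0.94 [317.7 144.7  69.8  24.5] 447 rgb [62. 35. 82.]
scene 0.83 [292.9 183.4  50.3  50.9] 527 rgb [95. 96. 99.]
[  0.72600365   0.68769085 290.84207    182.8484    ]
axis [ 436.36592274 -107.75235386   35.79595532] [-0.1042728  0.9945199 -0.0075734] yaw 0.10446569181303302
top end [435.1 -95.7  35.7]
top end [ 460.1 -334.3   37.5]
scene end [ 461.5 -347.7   37.6]
scene end [435.3 -97.6  35.7]
```

View pics/sil_top.png

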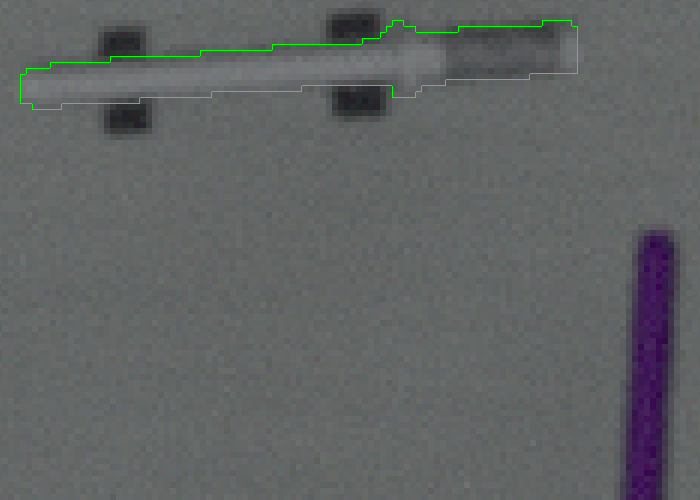

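View pics/sil_scene.png

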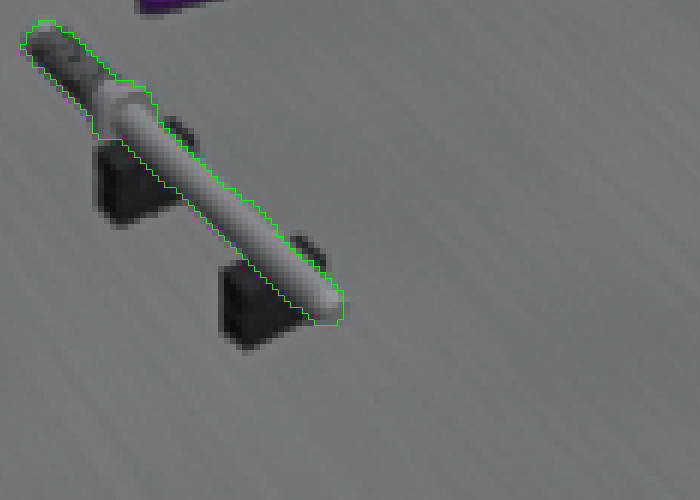

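```bash
cat > mfit.py <<'E'
from h import *
from scipy.optimize import minimize
SEG=[(-78,-8,11,11),(-8,0,17,17),(0,151,9.25,9.25),(151,160,9.25,6.5)]
a=np.linspace(0,2*np.pi,24)
def pts(p,y,r):
    yaw=p[3]; d=np.array([-np.sin(yaw),np.cos(yaw),0]);e=np.array([np.cos(yaw),np.sin(yaw),0]);o=np.array(p[:3])
    return o+y*d+r*(np.cos(a)[:,None]*e+np.sin(a)[:,None]*np.array([0,0,1]))
def render(f,p,box,k=8):
    x0,y0,x1,y1=box; im=np.zeros(((y1-y0)*k,(x1-x0)*k),np.uint8)
    for ya,yb,ra,rb in SEG:
        q=proj(f,np.vstack([pts(p,ya,ra),pts(p,yb,rb)])); h=cv2.convexHull(((q+.5-[x0,y0])*k).astype(np.float32)); cv2.fillConvexPoly(im,np.round(h*16).astype(np.int32),255,shift=4)
    return cv2.resize(im,(x1-x0,y1-y0),interpolation=cv2.INTER_AREA)/255.
if __name__=='__main__':
    t=pickle.load(open('top0.pkl','rb'));s=pickle.load(open('scene0.pkl','rb'))
    D=[(t,pickle.load(open('m_top.pkl','rb')),(255,225,375,270)),(s,pickle.load(open('m_scene.pkl','rb')),(255,145,330,220))]
    D=[(f,m[b[1]:b[3],b[0]:b[2]].astype(float),b) for f,m,b in D]
    for sel in(D,D[:1],D[1:]):
        def c(x):
            p=[x[0],x[1],x[2] if len(sel)==2 else 40,x[3]/100]; return sum(((render(f,p,b)-m)**2).sum() for f,m,b in sel)
        best=min((minimize(c,[452,y,z,10.4],method='Nelder-Mead',options=dict(initial_simplex=np.array([452,y,z,10.4])+np.vstack([np.zeros(4),np.diag([4,5,4,2])]),xatol=.01,fatol=.01)) for y,z in((-258,40),(-265,37))),key=lambda q:q.fun)
        print(best.x,best.fun)
E
python3 mfit.py
```

```text
[ 452.110231   -255.47071864   37.14837983   10.27831907] 71.85108804306036
[ 451.64232609 -254.24921112   38.93696356   10.35276294] 22.86312956555171
[ 454.40188457 -257.95004184   41.00898892   10.05647763] 24.135624759707802
```

```bash
cat > m.py <<'E'
import numpy as np, json, os
from scipy.spatial.transform import Rotation as R
F='cmd.json'
def load():
    d=json.load(open(F)); return np.array(d['p']),R.from_quat(d['q'])
def save(p,q): json.dump(dict(p=list(p),q=list(q.as_quat())),open(F,'w'))
def down(yaw):  # tool y down, tool z = jaw dir at angle yaw from world x
    z=np.array([np.cos(yaw),np.sin(yaw),0]);y=np.array([0,0,-1.]);x=np.cross(y,z); return R.from_matrix(np.c_[x,y,z])
def row(p,q,tp,tq):
    s=q.inv().apply(np.array(tp)-p)/200; w=(q.inv()*tq).as_rotvec(degrees=True)/120
    return np.r_[s,w]
def applied(rw):
    p,q=load(); rw=np.array(rw); save(p+q.apply(rw[:3]*200),q*R.from_rotvec(rw[3:]*120,degrees=True))
E
python3 - <<'E'
from m import *
q=R.from_quat([0.13858252, -0.13874362,  0.69410776, -0.69264674],scalar_first=True); print(q.as_matrix().round(4))
z=q.as_matrix()[:,2]; print(np.arctan2(z[1],z[0]))
from cell import monitor
for i in range(3): s=monitor.read_state(); print(s['clock'],s['tool_pos'],s['wrist_force'],s['ee_rot'])
E
```

```text
[[-9.231e-01 -6.000e-04  3.846e-01]
 [-3.846e-01  2.000e-03 -9.231e-01]
 [-2.000e-04 -1.000e+00 -2.100e-03]]
-1.1760393548518888
1.2 [ 249.96296951 -599.99778518  248.30607167] [-0.01146031 -0.06120324  0.22330523] [ 0.13867339 -0.1386778   0.6933789  -0.69337137]
1.2 [ 249.96296951 -599.99778518  248.30607167] [-0.01146031 -0.06120324  0.22330523] [ 0.13867339 -0.1386778   0.6933789  -0.69337137]
1.2 [ 249.96296951 -599.99778518  248.30607167] [-0.01146031 -0.06120324  0.22330523] [ 0.13867339 -0.1386778   0.6933789  -0.69337137]
```

```bash
cat > go.py <<'E'
import sys
from m import *
# usage: go.py x y z yaw -> row ; go.py apply r1..r6
a=[float(v) for v in sys.argv[2:]]
if sys.argv[1]=='init': save(np.array([249.973,-599.999,248.322]),down(-1.17601))
elif sys.argv[1]=='to':
    p,q=load(); print(row(p,q,a[:3],down(a[3])).round(4).tolist())
else:
    applied(a); p,q=load(); print('cmd',p.round(2),'yaw',np.arctan2(*q.as_matrix()[1::-1,2]).round(4))
E
python3 go.py init; python3 go.py to 350 -450 220 -0.5
```

```text
[-0.7501, 0.1416, -0.4999, 0.0, -0.3228, 0.0]
```

Emit:
{"name": "apply_moves", "arguments": {
  "plan": [-0.75,0.14,-0.5,0,-0.323,0,-0.75,0.14,-0.5,0,-0.323,0,-0.75,0.14,-0.5,0,-0.323,0,-0.75,0.14,-0.5,0,-0.323,0,-0.75,0.14,-0.5,0,-0.323,0],
  "claw": 0
}}

```text
clock: 1.7
tool_pos: [351.6, -446.4, 219.3]
ee_rot: [0.364, -0.363, 0.607, -0.606]
wrist_force: [-0.4, -0.2, 0.0]
finger_gap: 0.998
```

```bash
python3 go.py apply -0.75 0.14 -0.5 0 -0.323 0; python3 go.py to 457 -298 130 0.103
```

```text
cmd [ 349.97 -450.    220.32] yaw -0.4995
[-0.9235, 0.4516, 0.1057, -0.0, -0.2877, -0.0]
```

Emit:
{"name": "apply_moves", "arguments": {
  "plan": [-0.92,0.45,0.106,0,-0.288,0,-0.92,0.45,0.106,0,-0.288,0,-0.92,0.45,0.106,0,-0.288,0,-0.92,0.45,0.106,0,-0.288,0,-0.92,0.45,0.106,0,-0.288,0]
}}

```text
clock: 2.2
tool_pos: [456.9, -293.8, 126.9]
ee_rot: [0.527, -0.527, 0.474, -0.469]
wrist_force: [0.2, -0.2, 0.2]
finger_gap: 0.999
```

```bash
python3 go.py apply -0.92 0.45 0.106 0 -0.288 0
python3 - <<'E'
from cell import viewer,monitor
import cv2,pickle
for n in ('top','scene'):
    f=viewer.grab_frame(n); pickle.dump(f,open(f'{n}1.pkl','wb'))
    c=f['img'][215:290,290:400] if n=='top' else f['img'][110:220,240:360]
    cv2.imwrite(f'pics/{n}1.png',cv2.resize(c[:,:,::-1],None,fx=5,fy=5,interpolation=cv2.INTER_CUBIC))
from m import *
s=monitor.read_state(); z=R.from_quat(s['ee_rot'],scalar_first=True).as_matrix(); print(s['clock'],s['tool_pos'],z.round(4),np.arctan2(z[1,2],z[0,2]))
E
python3 go.py to 457 -298 80 0.103
```

```text
cmd [ 456.72 -298.64  130.32] yaw 0.1037
2.3 [ 456.87598705 -297.3017401   129.41986573] [[ 1.054e-01 -1.500e-03  9.944e-01]
 [-9.944e-01  9.000e-04  1.054e-01]
 [-1.000e-03 -1.000e+00 -1.400e-03]] 0.1055758211754013
[-0.003, 0.2516, 0.0017, -0.0, 0.0003, -0.0]
```

View pics/scene1.png

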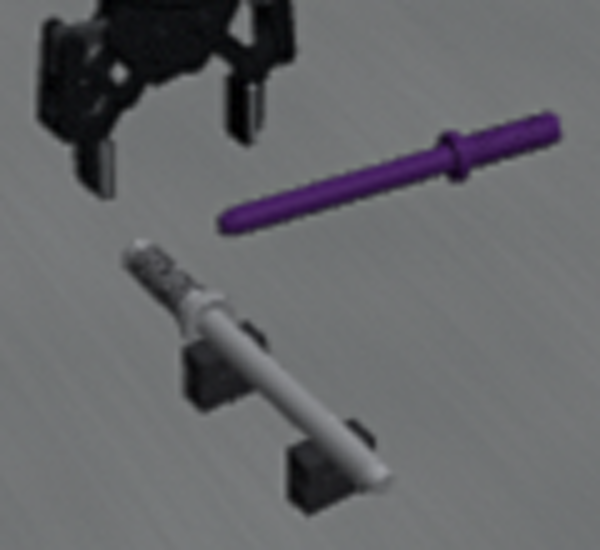

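View pics/top1.png

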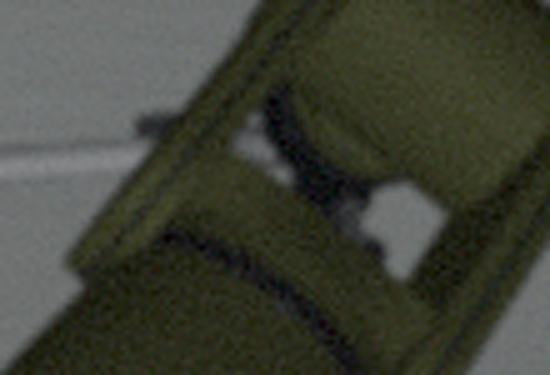

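Run:
```python
from h import *
t=pickle.load(open('top0.pkl','rb'));s=pickle.load(open('scene0.pkl','rb'))
print(rayz(t,[(372,273.5),(368,370)],9),rayz(s,[(284,155)],9))
```

```text
[[ 383.82717971 -374.82964934    9.        ]
 [ 143.25438776 -363.3304642     9.        ]] [[ 385.16893798 -374.42863595    9.        ]]
```

Emit:
{"name": "apply_moves", "arguments": {
  "plan": [-0.002,0.2,0.002,0,0,0,-0.002,0.3,0.002,0,0,0,-0.002,0.38,0.002,0,0,0,-0.002,0.43,0.002,0,0,0,-0.002,0.462,0.002,0,0,0]
}}

```text
clock: 2.8
tool_pos: [457.1, -299.2, 37.9]
ee_rot: [-0.525, 0.525, -0.474, 0.474]
wrist_force: [0.1, 0.4, 0.4]
finger_gap: 1.003
```

Emit:
{"name": "apply_moves", "arguments": {
  "plan": [0,0,0,0,0,0,0,0,0,0,0,0,0,0,0,0,0,0,0,0,0,0,0,0],
  "claw": 0.5,
  "force": 30
}}

```text
clock: 3.2
tool_pos: [457.6, -298.5, 38.8]
ee_rot: [0.525, -0.525, 0.473, -0.474]
wrist_force: [0.0, 1.3, -0.4]
finger_gap: 0.498
```

```bash
python3 go.py apply -0.002 0.462 0.002 0 0 0
```

```text
cmd [ 457.08 -298.2    37.92] yaw 0.1037
```

Straddling the handle cleanly. I'll close softly first and watch the sideways force.

Emit:
{"name": "apply_moves", "arguments": {
  "plan": [0,0,0,0,0,0,0,0,0,0,0,0,0,0,0,0,0,0,0,0,0,0,0,0,0,0,0,0,0,0],
  "claw": 1,
  "force": 25
}}

```text
clock: 3.7
tool_pos: [457.1, -298.4, 38.1]
ee_rot: [-0.525, 0.525, -0.473, 0.473]
wrist_force: [-1.5, -0.0, 1.2]
finger_gap: 0.246
```

Run:
```python
from cell import monitor
s=monitor.read_state(); print(s['clock'],s['tool_pos'],s['wrist_force'],s['moment'],s['finger_gap'])
```

```text
3.7 [ 457.11986559 -298.35820987   38.11771845] [-1.52343463 -0.00864262  1.2499435 ] [-0.00584811  0.12608848  0.07990132] 0.2460127410812755
```

Emit:
{"name": "apply_moves", "arguments": {
  "plan": [0,0,0,0,0,0,0,0,0,0,0,0,0,-0.05,0,0,0,0,0,-0.12,0,0,0,0,0,-0.2,0,0,0,0],
  "claw": 1,
  "force": 100
}}

```text
clock: 4.2
tool_pos: [456.7, -297.8, 78.4]
ee_rot: [0.525, -0.525, 0.474, -0.473]
wrist_force: [-0.2, -0.1, -2.0]
finger_gap: 0.221
```

Emit:
{"name": "apply_moves", "arguments": {
  "plan": [0,-0.1,0,0,0,0,0,-0.2,0,0,0,0,0,-0.2,0,0,0,0,0,-0.2,0,0,0,0]
}}

```text
clock: 4.6
tool_pos: [457.4, -298.4, 118.8]
ee_rot: [0.525, -0.525, 0.473, -0.474]
wrist_force: [0.1, -0.1, -2.7]
finger_gap: 0.22
```

```bash
python3 go.py apply 0 -0.2 0 0 0 0;python3 go.py apply 0 -0.2 0 0 0 0
python3 - <<'E'
from cell import viewer,monitor
import cv2,pickle
for n in ('top','scene'):
    f=viewer.grab_frame(n); pickle.dump(f,open(f'{n}2.pkl','wb'))
    c=f['img'][215:290,240:400] if n=='top' else f['img'][90:220,230:360]
    cv2.imwrite(f'pics/{n}2.png',cv2.resize(c[:,:,::-1],None,fx=4.5,fy=4.5,interpolation=cv2.INTER_CUBIC))
s=monitor.read_state(); print(s['clock'],s['tool_pos'],s['wrist_force'],s['moment'],s['finger_gap'])
E
```

```text
cmd [ 457.08 -298.2    77.92] yaw 0.1037
cmd [ 457.08 -298.2   117.92] yaw 0.1037
4.7 [ 456.43234152 -297.66558626  116.91042539] [-0.26830168 -0.39320509 -2.93870619] [-0.16138635 -0.0362943   0.04751206] 0.2255550129008437
```

View pics/scene2.png

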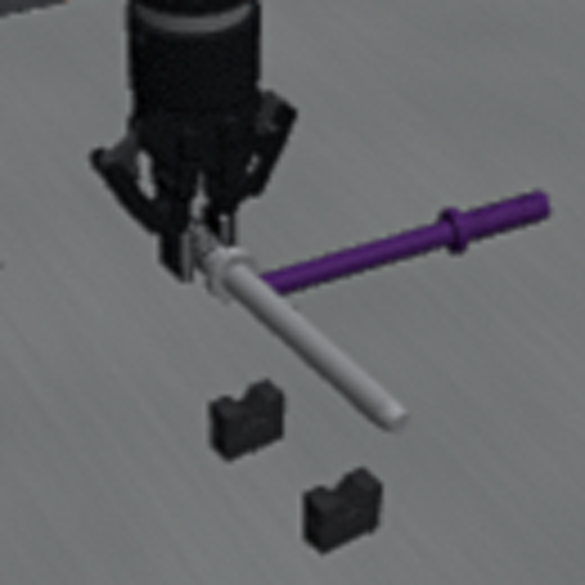

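View pics/top2.png

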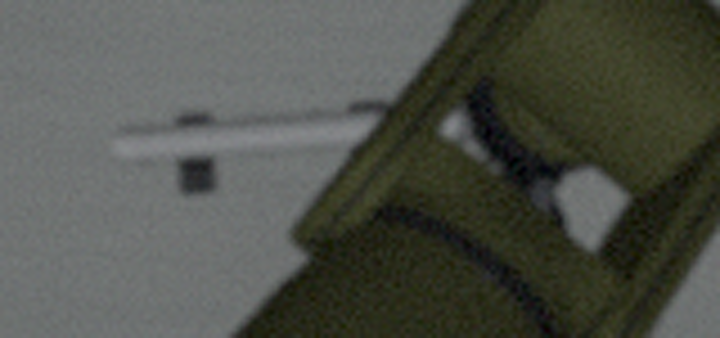

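```bash
cat > pose.py <<'E'
from h import *
# fit shaft axis in tool-centred terms: unknown x,y of shoulder, z, yaw, pitch using silhouettes of shaft only
from cell import viewer,monitor
import mfit
from scipy.optimize import minimize
def pts(p,y,r):
    yaw,pit=p[3],p[4]; d=np.array([-np.sin(yaw)*np.cos(pit),np.cos(yaw)*np.cos(pit),np.sin(pit)]);e=np.array([np.cos(yaw),np.sin(yaw),0]);u=np.cross(e,d)
    return np.array(p[:3])+y*d+r*(np.cos(mfit.a)[:,None]*e+np.sin(mfit.a)[:,None]*u)
mfit.pts=pts
def fit(p0,tag,y0=30):
    mfit.SEG=[(y0,151,9.25,9.25),(151,160,9.25,6.5)]
    D=[]
    s=monitor.read_state()
    for n in('top','scene'):
        f=viewer.grab_frame(n); pickle.dump(f,open(f'{n}{tag}.pkl','wb'))
        rs=[r for r in viewer.silhouettes(n,'mandrel') if np.subtract(*f['img'][r['region']].mean(0)[[2,1]])<12]
        d=np.array([-np.sin(p0[3]),np.cos(p0[3]),0]); ctr=proj(f,np.array(p0[:3])+95*d)[0]
        rs=[r for r in rs if np.hypot(*(np.array(np.nonzero(r['region'])).mean(1)[::-1]-ctr))<40]
        if not rs: print(n,'none'); continue
        m=rs[0]['region']; q=proj(f,np.array(p0[:3])+np.outer([0,160],d)); lo=np.floor(q.min(0)-15).astype(int);hi=np.ceil(q.max(0)+15).astype(int)
        b=(lo[0],lo[1],hi[0],hi[1])
        # weight: ignore pixels behind y0 plane line
        Y,X=np.mgrid[b[1]:b[3],b[0]:b[2]]; a0=proj(f,np.array(p0[:3])+y0*d)[0]; dr=q[1]-q[0]
        w=((X-a0[0])*dr[0]+(Y-a0[1])*dr[1])>3*np.hypot(*dr)
        D.append((f,m[b[1]:b[3],b[0]:b[2]].astype(float),b,w))
        print(n,rs[0]['confidence'],m.sum())
    def c(x,sel): 
        p=[x[0],x[1],x[2],x[3]/100,x[4]/100]; return sum((w*(mfit.render(f,p,b)-m)**2).sum() for f,m,b,w in sel)
    x0=np.array([*p0[:3],p0[3]*100,p0[4]*100])
    r=minimize(c,x0,args=(D,),method='Nelder-Mead',options=dict(initial_simplex=x0+np.vstack([np.zeros(5),np.diag([3,3,3,2,2])]),xatol=.01,fatol=.01,maxiter=800))
    print('shoulder',r.x[:3].round(2),'yaw',(r.x[3]/100).round(4),'pitch',(r.x[4]/100).round(4),'cost',r.fun)
    return r.x
E
python3 - <<'E'
from pose import *
fit([452.8,-256,119,.103,0],'3')
E
```

```text
top 0.62 497
scene 0.78 529
shoulder [ 452.68 -256.61  114.6 ] yaw 0.1122 pitch -0.0075 cost 43.69548635140331
```

```bash
python3 go.py to 640.1 -122.2 90 0.165
```

```text
[-0.7806, 0.1396, 1.0013, -0.0, -0.0293, -0.0]
```

Emit:
{"name": "apply_moves", "arguments": {
  "plan": [-0.15,0.02,0.2,0,-0.005,0,-0.3,0.05,0.4,0,-0.01,0,-0.45,0.08,0.6,0,-0.016,0,-0.6,0.11,0.8,0,-0.022,0,-0.78,0.14,1.0,0,-0.0293,0]
}}

```text
clock: 5.4
tool_pos: [637.4, -124.9, 89.6]
ee_rot: [-0.539, 0.54, -0.457, 0.457]
wrist_force: [0.7, -1.0, -2.1]
finger_gap: 0.22
```

```bash
python3 go.py apply -0.78 0.14 1.0 0 -0.0293 0; python3 go.py to 640.1 -122.2 64 0.165
```

```text
cmd [ 639.86 -122.34   89.92] yaw 0.165
[-0.0005, 0.1296, 0.0013, -0.0, 0.0, -0.0]
```

Emit:
{"name": "apply_moves", "arguments": {
  "plan": [0,0.06,0.001,0,0,0,0,0.1,0.001,0,0,0,0,0.13,0.001,0,0,0,0,0.13,0.001,0,0,0]
}}

```text
clock: 5.8
tool_pos: [634.6, -127.0, 62.7]
ee_rot: [-0.539, 0.54, -0.459, 0.456]
wrist_force: [0.2, 0.3, -2.7]
finger_gap: 0.223
```

```bash
python3 go.py apply 0 0.13 0.001 0 0 0
python3 - <<'E'
from pose import *
s=monitor.read_state(); print(s['clock'],s['tool_pos'],s['wrist_force'])
fit([633.2,-80.8,66,.165,0],'4')
for n in('top','scene'):
    f=pickle.load(open(f'{n}4.pkl','rb'))
    c=f['img'][140:260,120:300] if n=='top' else f['img'][180:340,230:390]
    cv2.imwrite(f'pics/{n}4.png',cv2.resize(c[:,:,::-1],None,fx=4,fy=4 if n=='top' else 4 ,interpolation=cv2.INTER_CUBIC)[:600])
E
```

```text
cmd [ 640.06 -122.31   63.92] yaw 0.165
5.8 [ 634.61119106 -126.97371831   62.66132471] [ 0.18225332  0.33026161 -2.67362488]
top 0.76 172
scene 0.8 681
shoulder [634.06 -89.47  68.3 ] yaw 0.1975 pitch -0.0661 cost 184.06272971933873
```

View pics/scene4.png

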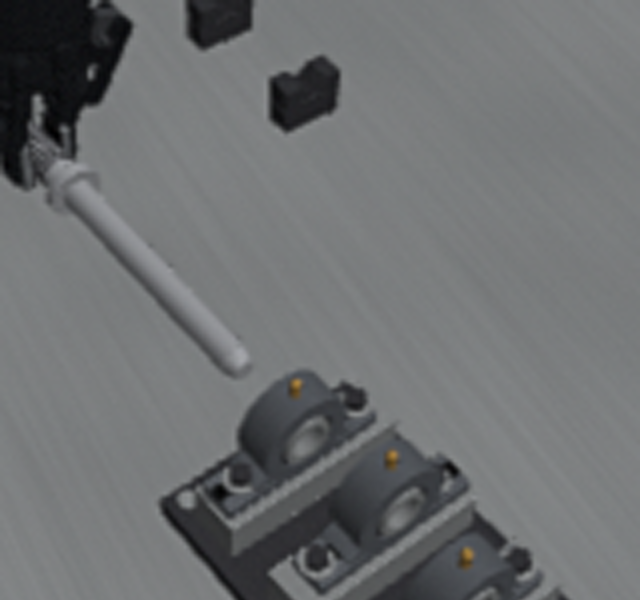

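View pics/top4.png

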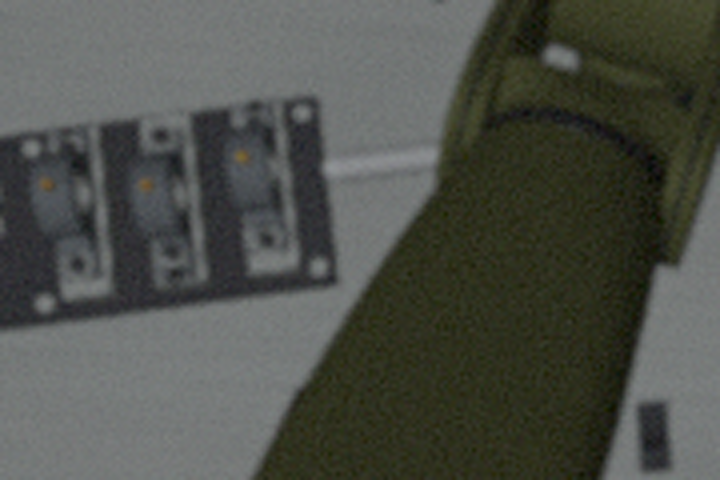

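```bash
cat > st.py <<'E'
from m import *
from cell import monitor,viewer
def steady(n=5):
    P=[];Y=[];W=[];Z=[];M=[]
    for i in range(n):
        viewer.grab_frame('top'); s=monitor.read_state(); P.append(s['tool_pos']);W.append(s['wrist_force']);M.append(s['moment'])
        A=R.from_quat(s['ee_rot'],scalar_first=True).as_matrix(); Y.append(np.arctan2(A[1,2],A[0,2])); Z.append(A[:,1])
    P=np.array(P); print(s['clock'],'pos',P.mean(0).round(2),'sd',P.std(0).round(2),'yaw',np.mean(Y).round(4),'ty',np.mean(Z,0).round(4),'F',np.mean(W,0).round(2),'M',np.mean(M,0).round(3),'gap',s['finger_gap'].round(3))
    b=P.mean(0)[:2]-[594.97,115.67]; c,sn=np.cos(.165),np.sin(.165); print('TCP base xy',(c*b[0]+sn*b[1]).round(2),(-sn*b[0]+c*b[1]).round(2))
    return P.mean(0),np.mean(Y)
E
python3 -c "
from st import *
steady()"
```

```text
Traceback (most recent call last):
  File "st.py", line 8, in steady
    P=np.array(P); print(s['clock'],'pos',P.mean(0).round(2),'sd',P.std(0).round(2),'yaw',np.mean(Y).round(4),'ty',np.mean(Z,0).round(4),'F',np.mean(W,0).round(2),'M',np.mean(M,0).round(3),'gap',s['finger_gap'].round(3))
                                                                                                                                                                                                   ^^^^^^^^^^^^^^^^^^^^^
AttributeError: 'float' object has no attribute 'round'
```

```bash
sed -i "s/s\['finger_gap'\].round(3)/round(s['finger_gap'],3)/" st.py; python3 -c "
from st import *
steady()"
```

```text
6.5 pos [ 636.52 -126.29   64.69] sd [0.04 0.07 0.13] yaw 0.165 ty [ 2.e-04 -1.e-04 -1.e+00] F [ 0.39 -0.3  -2.56] M [-0.161 -0.026  0.005] gap 0.224
TCP base xy 1.24 -245.5
```

Emit:
{"name": "apply_moves", "arguments": {
  "plan": [0,0.003,0.021,0,0,0,0,0.003,0.021,0,0,0,0,0.003,0.021,0,0,0]
}}

```text
clock: 6.8
tool_pos: [640.8, -125.5, 63.9]
ee_rot: [-0.54, 0.54, -0.457, 0.457]
wrist_force: [0.6, -0.6, -2.3]
finger_gap: 0.231
```

```bash
python3 - <<'E'
from st import *
P,y=steady(4)
from pose import *
from fit import W,t as _t
f=pickle.load(open('scene3.pkl','rb'))
r=fit([633.2,-84,66,.165,0],'5',y0=5)
E
python3 - <<'E'
# separate: scene-only centreline of shaft by bright pixels & overlay
import pickle,cv2,numpy as np
for n in('top','scene'):
    f=pickle.load(open(f'{n}5.pkl','rb')); c=f['img'][150:220,150:260] if n=='top' else f['img'][200:320,235:355]
    cv2.imwrite(f'pics/{n}5.png',cv2.resize(c[:,:,::-1],None,fx=5,fy=5,interpolation=cv2.INTER_CUBIC))
E
```

```text
7.0 pos [ 640.6  -125.54   63.86] sd [0.03 0.01 0.01] yaw 0.1651 ty [-1.e-04  0.e+00 -1.e+00] F [ 0.6  -0.23 -2.14] M [-0.191 -0.006  0.   ] gap 0.225
TCP base xy 5.4 -245.43
top 0.61 179
scene 0.95 682
shoulder [635.78 -83.11  61.55] yaw 0.1812 pitch -0.0037 cost 286.10712802768165
```

View pics/scene5.png

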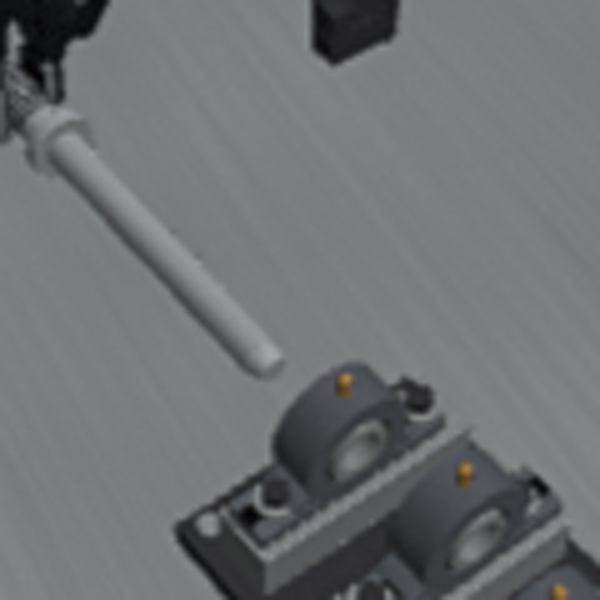

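View pics/top5.png

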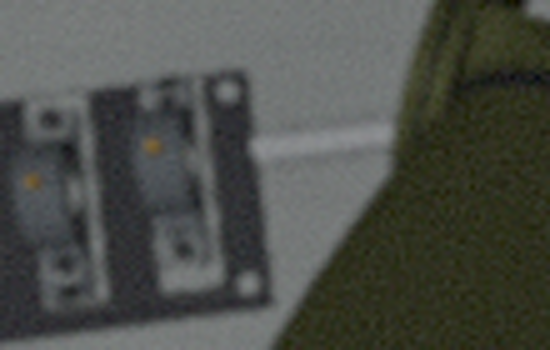

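```bash
cat > chk.py <<'E'
from h import *
from fit import W
from scipy.ndimage import map_coordinates,gaussian_filter
B=[594.97,115.67,.165]
def lateral(f,tx,tipy,ys,rad=9.25,z=66):
    """measured minus predicted lateral px of shaft centre, converted to base-x mm"""
    g=gaussian_filter(cv2.cvtColor(f['img'],cv2.COLOR_RGB2GRAY).astype(float),.6); out=[]
    for y in ys:
        a=proj(f,W(B,[(tx,y,z)]))[0]; b=proj(f,W(B,[(tx,y+5,z)]))[0]; tn=(b-a)/np.hypot(*(b-a)); n=np.array([-tn[1],tn[0]])
        ex=(proj(f,W(B,[(tx+5,y,z)]))[0]-a)@n/5; ez=(proj(f,W(B,[(tx,y,z+5)]))[0]-a)@n/5
        k=np.arange(-7,7.01,.1); v=map_coordinates(g,[a[1]+k*n[1],a[0]+k*n[0]],order=1)
        gr=np.gradient(v); l=k[gr[:70].argmax()]; r=k[70+gr[70:].argmin()]; out.append((l,r,ex,ez))
    return np.array(out)
E
python3 - <<'E'
from chk import *
for n in('top','scene'):
    f=pickle.load(open(f'{n}5.pkl','rb'))
    print(n,'pred tip',proj(f,W(B,[(5.4,-43.4,66)])).round(1))
    o=lateral(f,5.4,-43.4,np.arange(-95,-52,6) if n=='top' else np.arange(-170,-50,15)); print(o.round(2)); m=(o[:,0]+o[:,1])/2; print('mid px',np.median(m).round(2),'px/mm x',o[0,2].round(3),'z',o[0,3].round(3),'w',np.median(o[:,1]-o[:,0])/np.hypot(1,0))
E
```

```text
top pred tip [[200.6 179.2]]
[[-1.6   1.4   0.38  0.1 ]
 [-3.    1.7   0.38  0.1 ]
 [-2.    2.    0.38  0.1 ]
 [-2.4   1.6   0.38  0.1 ]
 [-2.4   1.6   0.38  0.1 ]
 [-2.8   1.2   0.38  0.1 ]
 [-2.5   1.5   0.38  0.1 ]
 [-2.2   2.6   0.38  0.1 ]]
mid px -0.4 px/mm x 0.382 z 0.102 w 3.999999999999986
scene pred tip [[290.3 272.7]]
[[-2.7   2.5   0.4  -0.19]
 [-2.8   2.7   0.4  -0.19]
 [-2.8   2.7   0.4  -0.2 ]
 [-3.    2.7   0.41 -0.2 ]
 [-3.1   2.6   0.41 -0.2 ]
 [-3.1   2.5   0.42 -0.2 ]
 [-2.6   3.1   0.42 -0.2 ]
 [-2.6   2.8   0.43 -0.21]]
mid px -0.08 px/mm x 0.397 z -0.193 w 5.54999999999998
```

Emit:
{"name": "apply_moves", "arguments": {
  "plan": [-0.03,0,0,0,0,0,-0.06,0,0,0,0,0,-0.09,0,0,0,0,0,-0.12,0,0,0,0,0,-0.13,0,0,0,0,0]
}}

```text
clock: 7.7
tool_pos: [636.1, -98.9, 63.9]
ee_rot: [-0.54, 0.54, -0.457, 0.457]
wrist_force: [0.8, 0.2, -2.4]
finger_gap: 0.224
```

Emit:
{"name": "apply_moves", "arguments": {
  "plan": [-0.007,0,0,0,0,0,-0.014,0,0,0,0,0,-0.021,0,0,0,0,0,-0.028,0,0,0,0,0,-0.035,0,0,0,0,0]
}}

```text
clock: 8.2
tool_pos: [635.2, -93.1, 64.0]
ee_rot: [-0.539, 0.539, -0.457, 0.457]
wrist_force: [0.7, -0.2, -2.6]
finger_gap: 0.223
```

Run:
```python
from st import *
steady(2)
```

```text
8.3 pos [635.15 -92.92  63.94] sd [0.02 0.05 0.01] yaw 0.165 ty [-0.e+00  1.e-04 -1.e+00] F [-0.41  0.44 -2.07] M [-0.161 -0.018  0.029] gap 0.222
TCP base xy 5.37 -212.35
```

Emit:
{"name": "apply_moves", "arguments": {
  "plan": [-0.007,0,0,0,0,0,-0.014,0,0,0,0,0,-0.021,0,0,0,0,0,-0.028,0,0,0,0,0]
}}

```text
clock: 8.7
tool_pos: [634.3, -87.5, 64.0]
ee_rot: [-0.539, 0.54, -0.457, 0.457]
wrist_force: [-0.9, -1.2, -1.9]
finger_gap: 0.228
```

Emit:
{"name": "apply_moves", "arguments": {
  "plan": [-0.007,0,0,0,0,0,-0.014,0,0,0,0,0,-0.021,0,0,0,0,0,-0.028,0,0,0,0,0]
}}

```text
clock: 9.1
tool_pos: [633.3, -81.8, 63.9]
ee_rot: [-0.54, 0.54, -0.457, 0.457]
wrist_force: [-0.1, -0.8, -2.1]
finger_gap: 0.229
```

Emit:
{"name": "apply_moves", "arguments": {
  "plan": [-0.01,0,0,0,0,0,-0.02,0,0,0,0,0,-0.03,0,0,0,0,0,-0.04,0,0,0,0,0,-0.05,0,0,0,0,0]
}}

```text
clock: 9.6
tool_pos: [631.7, -71.9, 63.9]
ee_rot: [-0.54, 0.54, -0.457, 0.457]
wrist_force: [-0.1, -0.8, -2.3]
finger_gap: 0.223
```

Emit:
{"name": "apply_moves", "arguments": {
  "plan": [-0.01,0,0,0,0,0,-0.02,0,0,0,0,0,-0.03,0,0,0,0,0,-0.04,0,0,0,0,0,-0.05,0,0,0,0,0]
}}

```text
clock: 10.1
tool_pos: [630.0, -62.1, 63.9]
ee_rot: [-0.54, 0.54, -0.457, 0.457]
wrist_force: [-2.0, -1.1, -0.9]
finger_gap: 0.229
```

Emit:
{"name": "apply_moves", "arguments": {
  "plan": [-0.01,0,0,0,0,0,-0.02,0,0,0,0,0,-0.03,0,0,0,0,0,-0.04,0,0,0,0,0,-0.04,0,0,0,0,0]
}}

```text
clock: 10.6
tool_pos: [628.6, -53.9, 63.9]
ee_rot: [0.54, -0.539, 0.457, -0.457]
wrist_force: [-0.7, 0.4, -1.1]
finger_gap: 0.226
```

Run:
```python
from st import *
steady(2)
import cv2,pickle
for n in('top','scene'):
    f=viewer.grab_frame(n); pickle.dump(f,open(f'{n}6.pkl','wb')); c=f['img'][150:220,120:260] if n=='top' else f['img'][210:340,245:375]
    cv2.imwrite(f'pics/{n}6.png',cv2.resize(c[:,:,::-1],None,fx=4.5,fy=4.5,interpolation=cv2.INTER_CUBIC))
```

```text
10.7 pos [628.66 -53.95  63.85] sd [0.01 0.01 0.02] yaw 0.165 ty [-2.e-04  6.e-04 -1.e+00] F [-0.85  0.47 -1.  ] M [0.089 0.114 0.141] gap 0.221
TCP base xy 5.37 -172.85
```

View pics/scene6.png

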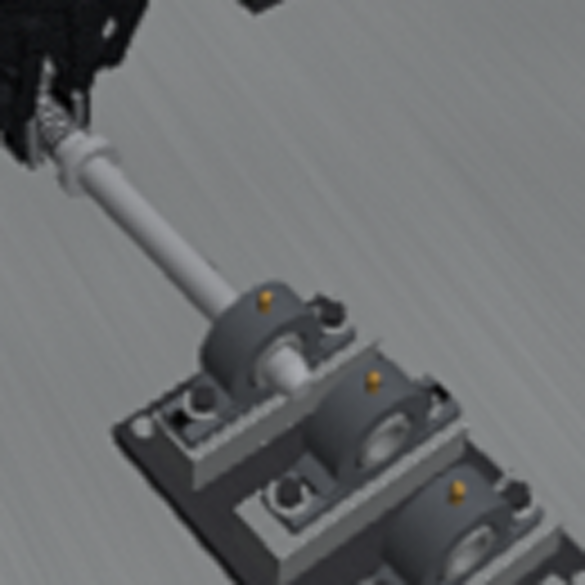

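Emit:
{"name": "apply_moves", "arguments": {
  "plan": [0,-0.002,-0.006,0,0,0,0,-0.002,-0.012,0,0,0,0,-0.002,-0.018,0,0,0,0,-0.002,-0.024,0,0,0,0,-0.002,-0.03,0,0,0]
}}

```text
clock: 11.3
tool_pos: [623.0, -55.4, 64.5]
ee_rot: [0.54, -0.539, 0.457, -0.457]
wrist_force: [1.8, 0.0, -1.5]
finger_gap: 0.231
```

Emit:
{"name": "apply_moves", "arguments": {
  "plan": [0,0,-0.006,0,0,0,0,0,-0.011,0,0,0,0,0,-0.016,0,0,0,0,0,-0.0185,0,0,0,0,0,-0.0185,0,0,0]
}}

```text
clock: 11.8
tool_pos: [619.1, -56.1, 64.4]
ee_rot: [-0.539, 0.54, -0.457, 0.457]
wrist_force: [1.9, -1.0, -1.3]
finger_gap: 0.226
```

Run:
```python
from st import *
steady(3)
import cv2,pickle
for n in('top','scene'):
    f=viewer.grab_frame(n); pickle.dump(f,open(f'{n}7.pkl','wb')); c=f['img'][150:220,120:260] if n=='top' else f['img'][210:340,245:375]
    cv2.imwrite(f'pics/{n}7.png',cv2.resize(c[:,:,::-1],None,fx=4.5,fy=4.5,interpolation=cv2.INTER_CUBIC))
from chk import *
tx=-4.3
for n in('top','scene'):
    f=pickle.load(open(f'{n}7.pkl','rb'))
    o=lateral(f,tx,0,np.arange(-55,-22,6) if n=='top' else np.arange(-100,-22,12)); m=(o[:,0]+o[:,1])/2; print(n,m.round(1),'x err mm',np.median(m/o[:,2]).round(2))
```

```text
11.95 pos [619.14 -56.07  64.33] sd [0.01 0.03 0.01] yaw 0.1652 ty [-1.e-04 -2.e-04 -1.e+00] F [ 0.69 -0.46 -1.17] M [-0.113 -0.215 -0.174] gap 0.227
TCP base xy -4.37 -173.38
top [-2.4 -2.7  1.7 -2.4  2.8  1.1] x err mm -1.63
scene [-0.3 -0.4 -0.2 -0.2 -0.4 -0.2 -0.5] x err mm -0.61
```

View pics/scene7.png

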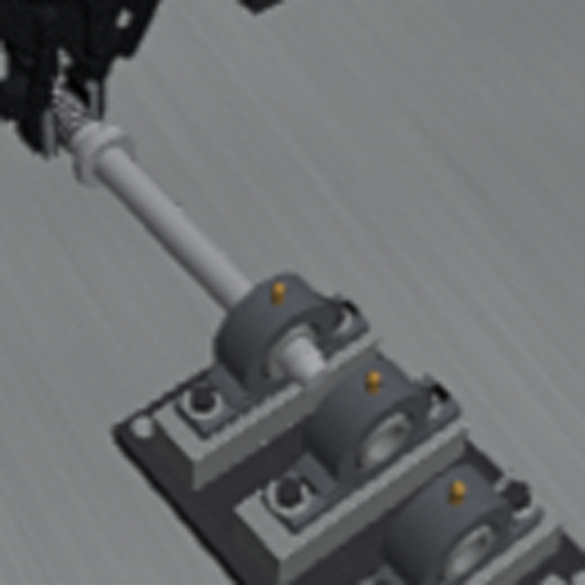

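View pics/top7.png

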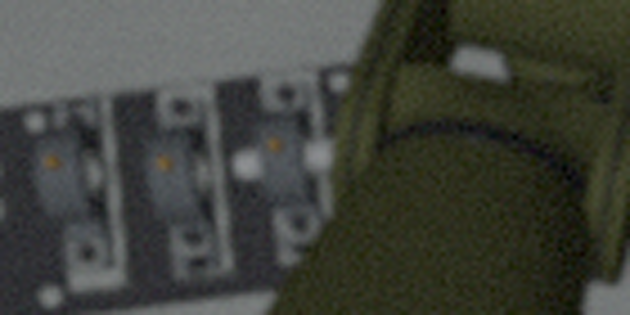

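```bash
cat > nip.py <<'E'
from h import *
def nip(f,n):
    im=f['img'].astype(float); m=im[...,0]-im[...,2]
    rr=(slice(160,215),slice(110,200)) if n=='top' else (slice(255,335),slice(290,365))
    w=np.zeros(m.shape);w[rr]=m[rr]; b=(w>18).astype(np.uint8)
    k,l,st,ce=cv2.connectedComponentsWithStats(cv2.dilate(b,np.ones((2,2),np.uint8))); res=[]
    Y,X=np.mgrid[:420,:560]
    for i in range(1,k):
        ww=np.where(cv2.dilate((l==i).astype(np.uint8),np.ones((3,3),np.uint8))>0,np.clip(w,0,None),0)
        if ww.sum()>150: res.append(((X*ww).sum()/ww.sum(),(Y*ww).sum()/ww.sum()))
    return sorted(res,key=lambda q:-q[0] if n=='top' else q[0])
def nips(tag):
    t=pickle.load(open(f'top{tag}.pkl','rb'));s=pickle.load(open(f'scene{tag}.pkl','rb'))
    a,b=nip(t,'top'),nip(s,'scene'); print(len(a),len(b)); c,sn=np.cos(.165),np.sin(.165)
    for u,v in zip(a,b):
        P,e=tri([t,s],[u,v]); d=P[:2]-[594.97,115.67]; print('nipple base',(c*d[0]+sn*d[1]).round(2),(-sn*d[0]+c*d[1]).round(2),P[2].round(1))
if __name__=='__main__':
    import sys; [nips(x) for x in sys.argv[1:]]
E
python3 nip.py 0 6 7
```

```text
3 3
nipple base 5.38 0.02 98.9
nipple base -4.35 59.71 98.8
nipple base 4.0 119.54 99.0
5 3
nipple base 6.59 -22.15 80.3
nipple base -46.92 5.56 1.4
nipple base -13.89 61.47 12.5
8 3
nipple base -15.47 -27.93 61.3
nipple base -62.55 -4.49 -24.6
nipple base -37.95 36.19 -43.3
```

```bash
sed -i "s/slice(160,215),slice(110,200)/slice(170,200),slice(120,186)/; s/w>18/w>25/; s/ww.sum()>150/ww.sum()>150 and ww.sum()<1500/" nip.py; python3 nip.py 0 6 7
```

```text
3 3
nipple base 5.38 0.02 98.9
nipple base -4.35 59.71 98.8
nipple base 4.0 119.54 99.0
3 3
nipple base 5.41 -0.01 98.9
nipple base -4.37 59.77 98.9
nipple base 4.12 119.62 99.2
3 3
nipple base -2.17 -0.21 98.7
nipple base -4.36 59.76 98.9
nipple base 4.04 119.56 99.0
```

Emit:
{"name": "apply_moves", "arguments": {
  "plan": [0,0,-0.004,0,0,0,0,0,-0.008,0,0,0,0,0,-0.008,0,0,0]
}}

```text
clock: 12.35
tool_pos: [617.5, -56.2, 64.3]
ee_rot: [-0.54, 0.54, -0.457, 0.457]
wrist_force: [1.8, -0.9, -3.2]
finger_gap: 0.225
```

Emit:
{"name": "apply_moves", "arguments": {
  "plan": [-0.01,0,0,0,0,0,-0.02,0,0,0,0,0,-0.03,0,0,0,0,0,-0.04,0,0,0,0,0,-0.05,0,0,0,0,0]
}}

```text
clock: 12.85
tool_pos: [615.9, -46.1, 64.3]
ee_rot: [-0.54, 0.54, -0.457, 0.457]
wrist_force: [0.7, -0.7, -1.5]
finger_gap: 0.229
```

```bash
cat > look.py <<'E'
import sys
from st import *
steady(2)
import cv2,pickle
tag=sys.argv[1]
for n in('top','scene'):
    f=viewer.grab_frame(n); pickle.dump(f,open(f'{n}{tag}.pkl','wb')); c=f['img'][150:220,100:240] if n=='top' else f['img'][220:350,255:385]
    cv2.imwrite(f'pics/{n}{tag}.png',cv2.resize(c[:,:,::-1],None,fx=4.5,fy=4.5,interpolation=cv2.INTER_CUBIC))
import nip; nip.nips(tag)
E
python3 look.py 8
```

```text
12.95 pos [615.85 -45.87  64.28] sd [0.   0.01 0.  ] yaw 0.1652 ty [-2.e-04  4.e-04 -1.e+00] F [ 1.47  0.22 -1.13] M [ 0.01  -0.173 -0.216] gap 0.221
TCP base xy -5.94 -162.77
3 3
nipple base -3.82 -0.19 98.9
nipple base -4.44 59.77 98.8
nipple base 3.98 119.49 98.9
```

Emit:
{"name": "apply_moves", "arguments": {
  "plan": [-0.008,0,0,0,0,0,-0.016,0,0,0,0,0,-0.024,0,0,0,0,0,-0.032,0,0,0,0,0,-0.04,0,0,0,0,0]
}}

```text
clock: 13.55
tool_pos: [614.7, -38.4, 64.4]
ee_rot: [-0.54, 0.54, -0.457, 0.457]
wrist_force: [0.2, -1.0, -2.2]
finger_gap: 0.23
```

Emit:
{"name": "apply_moves", "arguments": {
  "plan": [-0.007,0,0,0,0,0,-0.014,0,0,0,0,0,-0.021,0,0,0,0,0,-0.021,0,0,0,0,0]
}}

```text
clock: 13.95
tool_pos: [613.9, -34.0, 64.3]
ee_rot: [0.54, -0.539, 0.457, -0.457]
wrist_force: [1.2, 0.1, -2.0]
finger_gap: 0.229
```

Emit:
{"name": "apply_moves", "arguments": {
  "plan": [-0.007,0,0,0,0,0,-0.014,0,0,0,0,0,-0.021,0,0,0,0,0,-0.021,0,0,0,0,0]
}}

```text
clock: 14.35
tool_pos: [613.3, -29.9, 64.3]
ee_rot: [0.54, -0.539, 0.457, -0.457]
wrist_force: [2.1, -0.1, -2.5]
finger_gap: 0.225
```

```bash
python3 look.py 9
```

```text
14.45 pos [613.23 -29.95  64.32] sd [0.   0.01 0.  ] yaw 0.165 ty [-0.e+00  4.e-04 -1.e+00] F [ 0.94 -0.23 -1.51] M [-0.019 -0.205 -0.184] gap 0.227
TCP base xy -5.9 -146.64
4 3
nipple base -12.58 -4.24 86.9
nipple base -14.18 26.35 55.6
nipple base -9.73 91.15 50.8
```

```bash
cat >> nip.py <<'E'
def nips(tag):
    s=pickle.load(open(f'scene{tag}.pkl','rb')); c,sn=np.cos(.165),np.sin(.165)
    for v in nip(s,'scene'):
        d=rayz(s,v,98.9)[0,:2]-[594.97,115.67]; print('nipple base',(c*d[0]+sn*d[1]).round(2),(-sn*d[0]+c*d[1]).round(2))
E
python3 -c "
import nip
for t in '0789': print(t);nip.nips(t)"
```

```text
0
nipple base 6.12 -0.82
nipple base -3.68 59.11
nipple base 4.63 118.9
7
nipple base -1.42 -0.83
nipple base -3.69 59.1
nipple base 4.64 118.9
8
nipple base -3.05 -0.99
nipple base -3.7 59.1
nipple base 4.62 118.89
9
nipple base -3.05 -0.99
nipple base -3.7 59.1
nipple base 4.63 118.9
```

Emit:
{"name": "apply_moves", "arguments": {
  "plan": [-0.008,0,0,0,0,0,-0.016,0,0,0,0,0,-0.024,0,0,0,0,0,-0.032,0,0,0,0,0,-0.04,0,0,0,0,0]
}}

```text
clock: 15.05
tool_pos: [612.0, -22.2, 64.4]
ee_rot: [-0.54, 0.54, -0.457, 0.457]
wrist_force: [1.2, -1.7, -1.0]
finger_gap: 0.221
```

Emit:
{"name": "apply_moves", "arguments": {
  "plan": [-0.008,0,0,0,0,0,-0.016,0,0,0,0,0,-0.024,0,0,0,0,0,-0.032,0,0,0,0,0,-0.04,0,0,0,0,0]
}}

```text
clock: 15.55
tool_pos: [610.6, -14.3, 64.3]
ee_rot: [0.54, -0.54, 0.457, -0.457]
wrist_force: [2.1, -0.8, -1.6]
finger_gap: 0.225
```

Emit:
{"name": "apply_moves", "arguments": {
  "plan": [-0.008,0,0,0,0,0,-0.016,0,0,0,0,0,-0.024,0,0,0,0,0,-0.032,0,0,0,0,0,-0.04,0,0,0,0,0]
}}

```text
clock: 16.05
tool_pos: [609.3, -6.4, 64.4]
ee_rot: [0.54, -0.54, 0.457, -0.457]
wrist_force: [1.7, -2.1, -1.4]
finger_gap: 0.224
```

Emit:
{"name": "apply_moves", "arguments": {
  "plan": [-0.008,0,0,0,0,0,-0.016,0,0,0,0,0,-0.024,0,0,0,0,0,-0.032,0,0,0,0,0,-0.04,0,0,0,0,0]
}}

```text
clock: 16.55
tool_pos: [608.0, 1.5, 64.3]
ee_rot: [-0.539, 0.54, -0.457, 0.457]
wrist_force: [1.0, -1.0, -0.8]
finger_gap: 0.224
```

```bash
python3 look.py 10
```

```text
16.65 pos [607.92   1.73  64.29] sd [0.01 0.02 0.  ] yaw 0.1651 ty [-1.e-04  3.e-04 -1.e+00] F [ 1.53 -0.74 -0.17] M [-0.089 -0.262 -0.161] gap 0.225
TCP base xy -5.94 -114.52
nipple base -3.4 -0.85
nipple base -3.69 59.09
nipple base 4.61 118.89
```

View pics/scene10.png

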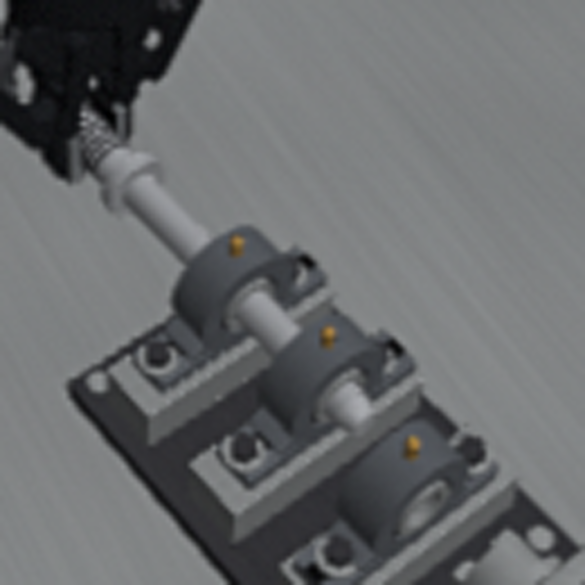

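Emit:
{"name": "apply_moves", "arguments": {
  "plan": [0,0,0.006,0,0,0,0,0,0.012,0,0,0,0,0,0.018,0,0,0,0,0,0.024,0,0,0,0,0,0.03,0,0,0]
}}

```text
clock: 17.25
tool_pos: [613.2, 2.4, 63.7]
ee_rot: [-0.539, 0.54, -0.457, 0.456]
wrist_force: [-3.2, -0.1, -0.6]
finger_gap: 0.227
```

Emit:
{"name": "apply_moves", "arguments": {
  "plan": [0,0,0.006,0,0,0,0,0,0.012,0,0,0,0,0,0.018,0,0,0,0,0,0.024,0,0,0,0,0,0.027,0,0,0]
}}

```text
clock: 17.75
tool_pos: [619.3, 3.4, 64.2]
ee_rot: [0.54, -0.539, 0.457, -0.457]
wrist_force: [-3.3, 1.2, -1.8]
finger_gap: 0.225
```

```bash
python3 look.py 11
```

```text
17.85 pos [619.38   3.42  64.3 ] sd [0.01 0.01 0.01] yaw 0.165 ty [ 1.e-04  2.e-04 -1.e+00] F [-2.84  0.69 -1.75] M [0.215 0.482 0.372] gap 0.226
TCP base xy 5.64 -114.74
nipple base 5.46 -0.84
nipple base 5.01 59.12
nipple base 4.62 118.88
```

View pics/scene11.png

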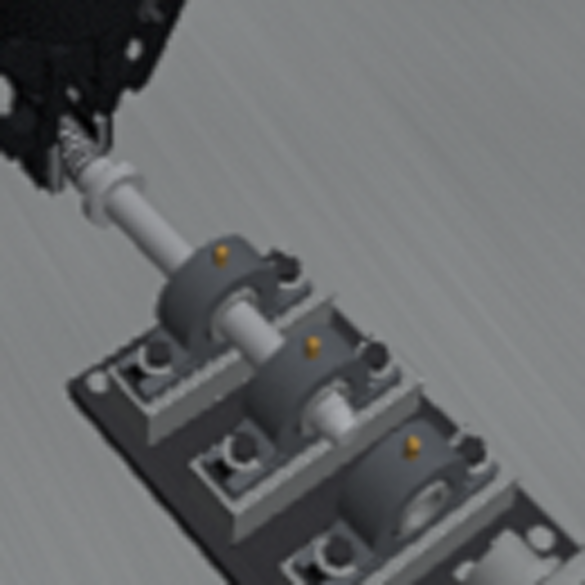

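Emit:
{"name": "apply_moves", "arguments": {
  "plan": [-0.01,0,-0.004,0,0,0,-0.02,0,-0.004,0,0,0,-0.03,0,-0.004,0,0,0,-0.04,0,-0.004,0,0,0,-0.05,0,-0.004,0,0,0]
}}

```text
clock: 18.45
tool_pos: [617.0, 13.1, 64.5]
ee_rot: [0.54, -0.539, 0.457, -0.457]
wrist_force: [0.2, -0.6, -0.8]
finger_gap: 0.224
```

Emit:
{"name": "apply_moves", "arguments": {
  "plan": [-0.008,0,0,0,0,0,-0.016,0,0,0,0,0,-0.024,0,0,0,0,0,-0.032,0,0,0,0,0,-0.04,0,0,0,0,0]
}}

```text
clock: 18.95
tool_pos: [615.5, 21.0, 64.3]
ee_rot: [0.54, -0.539, 0.457, -0.457]
wrist_force: [-0.4, -1.3, -1.7]
finger_gap: 0.223
```

Emit:
{"name": "apply_moves", "arguments": {
  "plan": [-0.007,0,0,0,0,0,-0.014,0,0,0,0,0,-0.021,0,0,0,0,0,-0.021,0,0,0,0,0]
}}

```text
clock: 19.35
tool_pos: [614.8, 25.3, 64.3]
ee_rot: [0.54, -0.539, 0.457, -0.457]
wrist_force: [-0.5, 0.8, -1.1]
finger_gap: 0.229
```

Emit:
{"name": "apply_moves", "arguments": {
  "plan": [-0.007,0,0,0,0,0,-0.014,0,0,0,0,0,-0.021,0,0,0,0,0,-0.021,0,0,0,0,0]
}}

```text
clock: 19.75
tool_pos: [614.1, 29.4, 64.3]
ee_rot: [0.54, -0.539, 0.457, -0.457]
wrist_force: [-0.7, -0.7, -1.2]
finger_gap: 0.225
```

```bash
python3 look.py 12
```

```text
19.85 pos [614.07  29.43  64.31] sd [0.01 0.   0.01] yaw 0.1651 ty [-1.e-04  4.e-04 -1.e+00] F [-0.95 -0.16 -0.95] M [-0.     0.047  0.09 ] gap 0.23
TCP base xy 4.67 -88.2
nipple base 5.46 -0.85
nipple base 5.01 59.11
nipple base 4.64 118.91
```

Emit:
{"name": "apply_moves", "arguments": {
  "plan": [-0.008,0,0,0,0,0,-0.016,0,0,0,0,0,-0.024,0,0,0,0,0,-0.032,0,0,0,0,0,-0.04,0,0,0,0,0]
}}

```text
clock: 20.45
tool_pos: [612.8, 37.2, 64.3]
ee_rot: [-0.54, 0.54, -0.457, 0.457]
wrist_force: [0.4, -1.1, -1.1]
finger_gap: 0.227
```

Emit:
{"name": "apply_moves", "arguments": {
  "plan": [-0.008,0,0,0,0,0,-0.016,0,0,0,0,0,-0.024,0,0,0,0,0,-0.032,0,0,0,0,0,-0.04,0,0,0,0,0]
}}

```text
clock: 20.95
tool_pos: [611.4, 45.1, 64.3]
ee_rot: [-0.539, 0.54, -0.457, 0.457]
wrist_force: [-0.3, -0.1, -1.9]
finger_gap: 0.225
```

Emit:
{"name": "apply_moves", "arguments": {
  "plan": [-0.008,0,0,0,0,0,-0.016,0,0,0,0,0,-0.024,0,0,0,0,0,-0.032,0,0,0,0,0,-0.04,0,0,0,0,0]
}}

```text
clock: 21.45
tool_pos: [610.1, 53.0, 64.3]
ee_rot: [-0.539, 0.54, -0.457, 0.457]
wrist_force: [-1.5, 0.2, -1.9]
finger_gap: 0.224
```

Emit:
{"name": "apply_moves", "arguments": {
  "plan": [-0.008,0,0,0,0,0,-0.016,0,0,0,0,0,-0.02,0,0,0,0,0,-0.02,0,0,0,0,0]
}}

```text
clock: 21.85
tool_pos: [609.4, 57.0, 64.3]
ee_rot: [0.54, -0.539, 0.457, -0.457]
wrist_force: [-0.9, -0.8, -1.6]
finger_gap: 0.226
```

```bash
python3 look.py 13
```

```text
21.95 pos [609.44  57.01  64.29] sd [0.   0.   0.01] yaw 0.1651 ty [-2.e-04  4.e-04 -1.e+00] F [-0.77 -0.24 -1.44] M [0.041 0.135 0.146] gap 0.228
TCP base xy 4.64 -60.24
nipple base 5.46 -0.84
nipple base 5.01 59.1
nipple base 4.63 118.89
```

View pics/scene13.png

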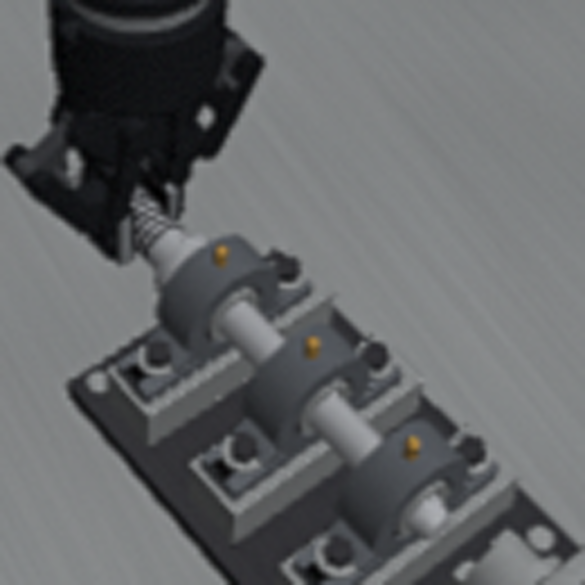

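Emit:
{"name": "apply_moves", "arguments": {
  "plan": [-0.005,0,0,0,0,0,-0.01,0,0,0,0,0,-0.015,0,0,0,0,0,-0.015,0,0,0,0,0]
}}

```text
clock: 22.45
tool_pos: [609.0, 59.8, 64.3]
ee_rot: [-0.54, 0.54, -0.457, 0.457]
wrist_force: [-0.8, -1.1, -2.1]
finger_gap: 0.227
```

Emit:
{"name": "apply_moves", "arguments": {
  "plan": [-0.0025,0,0,0,0,0,-0.005,0,0,0,0,0,-0.005,0,0,0,0,0]
}}

```text
clock: 22.75
tool_pos: [608.8, 60.8, 64.3]
ee_rot: [-0.54, 0.54, -0.457, 0.457]
wrist_force: [-1.0, -0.6, -2.2]
finger_gap: 0.227
```

Emit:
{"name": "apply_moves", "arguments": {
  "plan": [-0.0025,0,0,0,0,0,-0.005,0,0,0,0,0,-0.005,0,0,0,0,0]
}}

```text
clock: 23.05
tool_pos: [608.7, 61.8, 64.3]
ee_rot: [0.54, -0.54, 0.457, -0.457]
wrist_force: [-0.9, -0.4, -1.1]
finger_gap: 0.228
```

Emit:
{"name": "apply_moves", "arguments": {
  "plan": [-0.0025,0,0,0,0,0,-0.0025,0,0,0,0,0]
}}

```text
clock: 23.25
tool_pos: [608.6, 62.2, 64.3]
ee_rot: [-0.539, 0.54, -0.457, 0.457]
wrist_force: [-0.9, -0.8, -1.9]
finger_gap: 0.224
```

Emit:
{"name": "apply_moves", "arguments": {
  "plan": [-0.0025,0,0,0,0,0,-0.0025,0,0,0,0,0]
}}

```text
clock: 23.45
tool_pos: [608.6, 62.3, 64.3]
ee_rot: [-0.539, 0.54, -0.457, 0.457]
wrist_force: [-0.7, -3.5, -1.4]
finger_gap: 0.225
```

Emit:
{"name": "apply_moves", "arguments": {
  "plan": [-0.0025,0,0,0,0,0,-0.0025,0,0,0,0,0]
}}

```text
clock: 23.65
tool_pos: [608.6, 62.3, 64.3]
ee_rot: [-0.539, 0.54, -0.457, 0.457]
wrist_force: [-1.6, -6.3, -1.9]
finger_gap: 0.229
```

The shoulder met the block at about 6 N, and the TCP has stopped at y 62.3. I'll ease the push, then open.

Emit:
{"name": "apply_moves", "arguments": {
  "plan": [0.003,0,0,0,0,0,0.003,0,0,0,0,0]
}}

```text
clock: 23.85
tool_pos: [608.6, 62.3, 64.3]
ee_rot: [-0.539, 0.54, -0.457, 0.457]
wrist_force: [-0.1, -4.9, -1.9]
finger_gap: 0.223
```

Emit:
{"name": "apply_moves", "arguments": {
  "plan": [0,0,0,0,0,0,0,0,0,0,0,0,0,0,0,0,0,0],
  "claw": 0.6,
  "force": 20
}}

```text
clock: 24.15
tool_pos: [609.1, 63.2, 65.0]
ee_rot: [0.54, -0.539, 0.457, -0.457]
wrist_force: [0.7, 0.3, 0.5]
finger_gap: 0.397
```

Emit:
{"name": "apply_moves", "arguments": {
  "plan": [0,0,0,0,0,0,0,0,0,0,0,0,0,0,0,0,0,0,0,0,0,0,0,0,0,0,0,0,0,0],
  "claw": 0.1
}}

```text
clock: 24.65
tool_pos: [608.5, 62.7, 64.3]
ee_rot: [0.54, -0.539, 0.457, -0.457]
wrist_force: [1.1, 0.0, 0.3]
finger_gap: 0.901
```

```bash
python3 look.py 14
```

```text
24.75 pos [608.55  62.6   64.31] sd [0.   0.03 0.01] yaw 0.165 ty [-0.  0. -1.] F [ 0.79 -0.13  0.14] M [-0.002  0.015  0.035] gap 0.9
TCP base xy 4.68 -54.58
nipple base 5.47 -0.84
nipple base 5.01 59.1
nipple base 4.63 118.91
```

View pics/scene14.png

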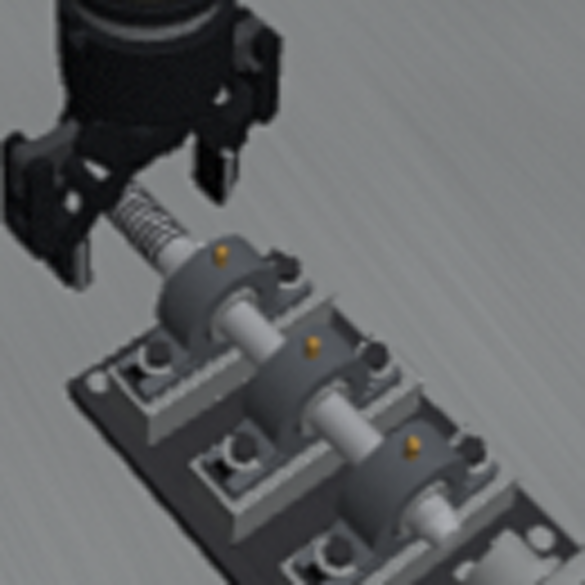

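Released and free of the handle. I'll raise the gripper straight up and check again.

Emit:
{"name": "apply_moves", "arguments": {
  "plan": [0,-0.05,0,0,0,0,0,-0.15,0,0,0,0,0,-0.3,0,0,0,0,0,-0.5,0,0,0,0,0,-0.7,0,0,0,0]
}}

```text
clock: 25.35
tool_pos: [608.2, 62.6, 206.0]
ee_rot: [-0.539, 0.54, -0.457, 0.457]
wrist_force: [0.9, -0.1, -0.2]
finger_gap: 0.9
```

Emit:
{"name": "apply_moves", "arguments": {
  "plan": [0.4,0,0,0,0,0,0.4,0,0,0,0,0,0.4,0,0,0,0,0,0.4,0,0,0,0,0,0.4,0,0,0,0,0]
}}

```text
clock: 25.85
tool_pos: [621.4, -15.6, 204.3]
ee_rot: [0.54, -0.54, 0.457, -0.457]
wrist_force: [-0.6, 0.1, 0.7]
finger_gap: 0.896
```

```bash
python3 look.py 15
python3 - <<'E'
from chk import *
f=pickle.load(open('scene15.pkl','rb'))
print('pred collar/tip px',proj(f,W(B,[(5,-12.5,66),(5,147.5,66)])).round(1))
o=lateral(f,4.9,0,[22,26,30,34]); print('gap1',o.round(1)[:, :2]); o=lateral(f,4.7,0,[80,84,88,92]); print('gap2',o.round(1)[:,:2])
cv2.imwrite('pics/s15.png',cv2.resize(f['img'][245:345,280:380,::-1],None,fx=6,fy=6,interpolation=cv2.INTER_CUBIC))
E
```

```text
25.95 pos [621.45 -15.32 204.21] sd [0.02 0.04 0.02] yaw 0.1661 ty [-4.e-04  3.e-04 -1.e+00] F [ 0.17 -0.23 -0.01] M [ 0.012 -0.013 -0.01 ] gap 0.901
TCP base xy 4.6 -133.56
nipple base 5.46 -0.84
nipple base 5.01 59.1
nipple base 4.62 118.9
pred collar/tip px [[299.7 282.2]
 [355.1 339.9]]
gap1 [[-4.6  2.2]
 [-4.2  2.5]
 [-4.5  2.5]
 [-3.8  0.8]]
gap2 [[-5.1  3. ]
 [-4.6  2.5]
 [-4.3  2.7]
 [-4.6  3.2]]
```

View pics/s15.png

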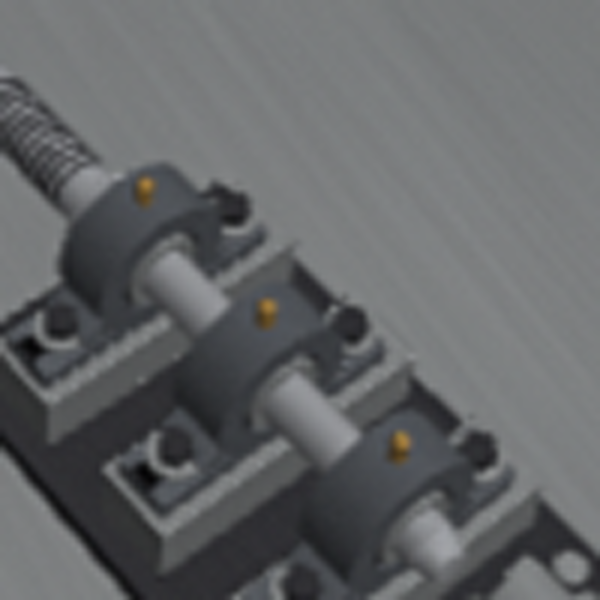

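View pics/top15.png

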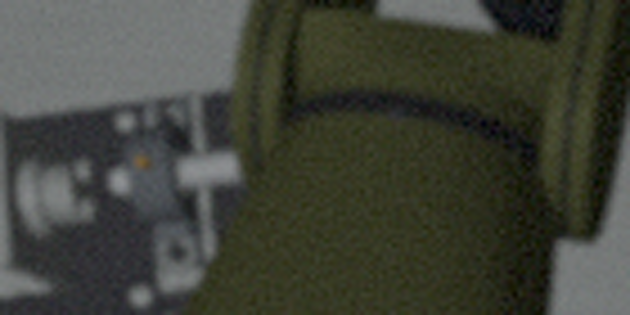

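Emit:
{"name": "apply_moves", "arguments": {
  "plan": [0.2,-0.1,-0.2,0,0,0,0.4,-0.1,-0.4,0,0,0,0.6,-0.1,-0.6,0,0,0,0.8,-0.1,-0.8,0,0,0,0.9,-0.1,-0.9,0,0,0]
}}

```text
clock: 26.55
tool_pos: [477.0, -218.0, 224.5]
ee_rot: [0.54, -0.54, 0.456, -0.457]
wrist_force: [0.9, 0.1, -0.4]
finger_gap: 0.898
```

```bash
python3 look.py 16
python3 - <<'E'
from chk import *
f=pickle.load(open('top16.pkl','rb')); q=proj(f,W(B,[(5,-12.5,66),(5,-20.5,66),(5,147.5,66)])); print(q.round(1))
x,y=110,140
im=cv2.resize(f['img'][y:y+85,x:x+130,::-1],None,fx=6,fy=6,interpolation=cv2.INTER_CUBIC)
for p in q: cv2.circle(im,tuple(np.round((p+.5-[x,y])*6).astype(int)),2,(0,255,0),-1)
cv2.imwrite('pics/t16.png',im)
g=pickle.load(open('top0.pkl','rb'))
d=cv2.absdiff(cv2.GaussianBlur(f['img'],(5,5),0),cv2.GaussianBlur(g['img'],(5,5),0)).max(2)
for n,(c,r) in dict(housing=(355,168),spanner=(228,110),caliper=(419,195)).items(): print(n,d[r-35:r+35,c-30:c+30].max())
E
```

```text
26.65 pos [ 474.46 -221.97  224.43] sd [0.99 1.27 0.01] yaw 0.1603 ty [-0.0018 -0.0029 -1.    ] F [ 0.41 -2.26  0.35] M [-0.047  0.004  0.031] gap 0.898
TCP base xy -174.33 -313.26
nipple base 5.47 -0.82
nipple base 5.0 59.1
nipple base 4.63 118.9
[[188.5 180.9]
 [191.6 180.5]
 [124.9 189.1]]
housing 98
spanner 15
caliper 69
```

View pics/t16.png

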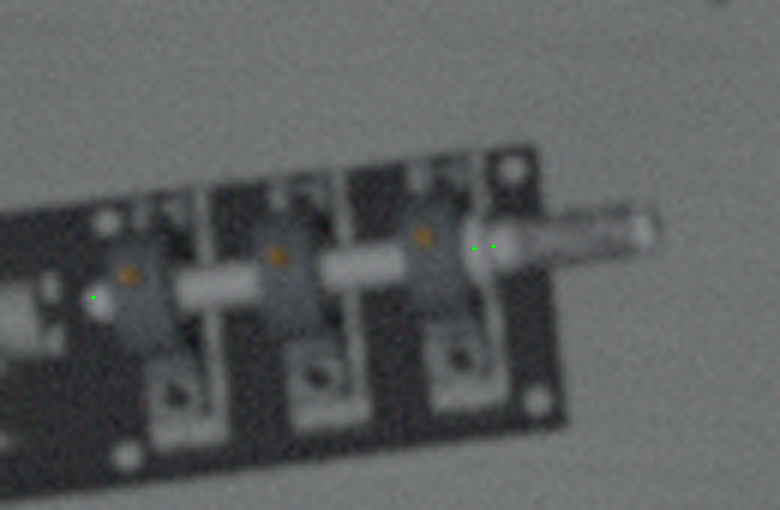

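Run:
```python
import pickle,cv2
from cell import viewer
f=viewer.grab_frame('scene');pickle.dump(f,open('scene17.pkl','wb')); g=viewer.grab_frame('top')
cv2.imwrite('pics/top17.png',g['img'][:,:,::-1]); cv2.imwrite('pics/scene17.png',f['img'][:,:,::-1])
for t in('housing','spanner','caliper'): print(t,[(p['point'],round(p['confidence'],2)) for p in viewer.pinpoint('scene',t)[:1]])
```

```text
housing [([284.7, 301.2], 0.73)]
spanner [([314.8, 187.4], 0.61)]
caliper [([153.7, 202.8], 0.86)]
```

View pics/scene17.png

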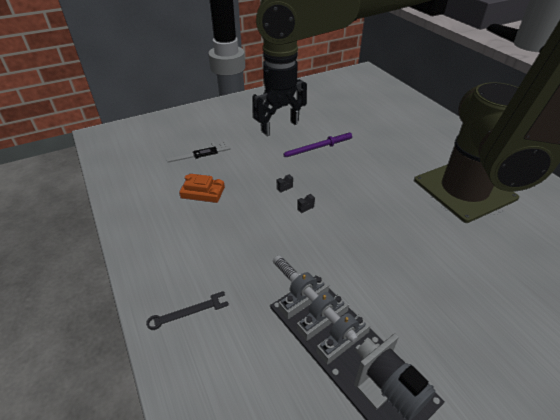

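View pics/top17.png

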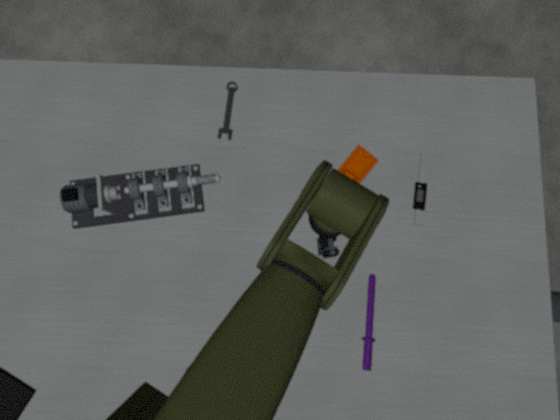

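The bystanders are where they were: housing (202,188), spanner (188,311) and caliper (205,152) in the scene picture. The differences I measured in the top picture are the arm covering things. The mandrel lies seated and the gripper is well clear, so I'm handing in.

```bash
python3 -c "
from cell import hand_in
print(hand_in())"
```

```text
the job is handed in; nothing more can be done
None
```

The mandrel is through all three blocks with its shoulder against the first block. It is released, and I have handed the job in; no verdict is reported.

**What I did**
- I took the grey mandrel from the V-blocks and left the purple look-alike alone. I lifted it by the handle and turned it in line with the bores.
- I fed the tip through the first block at x +5.4 mm.
- With the tip in the gap, I slid the mandrel and first block sideways to about −4.4 mm and went through the second.
- I then slid both blocks back to about +4.3 mm and went through the third.
- I advanced slowly until the shoulder touched the first block, eased the push, opened the gripper and moved well clear.

**Last checks**
- **Forces:** the wrist force stayed below about 4 N on the way in. It rose to about 6 N when the shoulder met the block.
- **Position:** in both views the shoulder and tip lie where a fully seated mandrel should be. The three blocks stand within about 1 mm of each other in x.
- **Time:** about 27 s of the 64 s allowed.

**Checks that failed or disagreed**
- The two cameras differed by about 2–3 mm in height and position, so I relied on feel for the final fit.
- One fast move stopped about 5 mm short because of the step limit. I measured the arm's position again before going on.
- The mandrel's pose could not be fitted once the arm hid it from the top camera.
- In the last check the detector put the housing on the rig (confidence 0.73). The top image also showed changes near the housing and caliper where the arm was in the way. In the last scene picture the bystanders look unmoved, but I did not measure the housing again.

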